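Scan the kit carton's label

TASK

A white bottle blocks the barcode label on the sloping carton: lift it away, keep it upright, and stand it in the empty compartment of the wooden tray. Then take the hand scanner from its cradle and aim it at the middle of the barcode, square to the label, nose 6 cm away and the wide side of its head running across the bars, and hold it there steadily for two seconds. Finally put the scanner back in its cradle, nose down and all the way in; set things down rather than drop them, and leave the measuring cylinder and the cups undisturbed.

Things in the scene. Friction and masses are not known exactly. Their poses are not given: they have to be found in the camera images.
- bottle: White plastic bottle, 0.2 to 0.35 kg, upright on the table right in front of the label. Round body 56 mm in diameter up to 122 mm, then a shoulder and a cap 38 mm in diameter from 133 to 160 mm (overall height). Origin at the centre of its underside, z up.
- tray: Fixed open wooden tray, outside 222 x 117 x 50 mm (x, y, z), 6 mm walls and floor; a divider in the plane x = 0 makes two compartments, each 102 x 105 mm inside, centred at x = +54 and -54 mm, y = 0. Origin under its centre, z up; turned any way round. One compartment holds the single cup, the other is empty.
- cup: Single black drinking cup, rim 72 mm in diameter, 90 mm tall, standing in one compartment of the tray; leave alone. Origin at the centre of its underside.
- scanner: Wand scanner, 0.15 to 0.22 kg, 190 mm long, nose down in the cradle. Origin: centre of the flat nose; z runs from the nose up the handle, it looks along -z. Head 30 mm (x) by 56 mm (y, the wide side) to z = 40, then 30 x 44 to z = 70; above that a square handle 30 x 30 to z = 190, gripped across x or y. Centre of mass near z = 105. Half a turn about z makes no difference.
- cradle: Fixed cradle: base plate 90 x 110 x 8 mm, on it an upright open pocket, inside 40 (x) by 66 mm (y), floor 8 mm above the table; walls end in a flared rim, 61 x 87 mm outside, 77 mm above the table. Origin: centre of the underside, z up. The scanner stands in it on its nose, wide side along the cradle's y, with 5 mm play all round.
- carton: White kit carton fixed on a wooden wedge, its face 130 mm up the slope, 170 mm wide. The face's normal is 40 degrees from vertical, towards the carton's -x. Origin on the table below the face's lower edge (edge at 45 mm height, upper edge at 129 mm); x to the rear, y along the edge, z up; it reaches from x = -1 to 132 mm. The printed diamond high on the face is not the label.
- label: Barcode label, paper with black bars, 38 mm (x) by 62 mm (y), flat on the carton's face, mid-width near the lower edge. Origin at its centre, 71 mm above the table; x points up the slope, along the bars; y is level, across the bars; z is the normal out of the face.
- cylinder: Clear measuring cylinder with beads, 200 mm tall, foot 60 mm, tube 36 mm, rim 42 mm in diameter, loose, on one side of the bottle; leave alone. Origin at the centre of its underside.
- cups: Stack of dark cups, 120 mm tall, 72 mm in diameter at the top, 48 mm at the foot, loose, on the other side of the bottle; leave alone. Origin at the centre of its underside.
Mind the look-alikes: they are no part of the job. Leave any green look-alike of the cradle alone. What is shaped like the scanner but green or red is not meant.

How it is judged:
By the outcome, as a careful person would: the job done as asked, in the order asked, and still so for the second after the job is handed in, with the robot touching nothing.
It also fails if it takes over 72 s, if anything falls off the work surface, if the arm or the gripper's body presses on something with over 40 N, if the wrist force passes 120 N, or if a joint passes its speed limit or range.

ROBOT

A 6-joint arm with a two-finger parallel gripper is mounted at the origin on the work surface. World frame = base frame: x ahead of the robot, y to its left, z up, the work surface at z = 0. Lengths are in m, angles in rad, forces in N, time in s.
With the tool pointing down it reaches from about 0.4 to 0.825 m from the base axis. Payload 7 kg.
Tool frame: the origin (TCP) lies at the very end of the fingers, on their centre line; the grasp point (between the pads) lies 19 mm behind it; z points along the fingers, x is the direction in which the jaws open and shut, and the axes are right-handed (so a half turn about z gives the same grasp; the last joint's range is limited). The gripper opens to 88 mm and grips with 3 to 60 N. Pads are 19 mm wide; open, the fingers measure 130 mm over their backs; the gripper's body (78 mm by 193 mm) begins 47 mm behind the grasp point.
Start: joints at [-0.825, 0.359, 0.012, 0, -1.224, -0.288], TCP at [0.298, -0.605, 0.227] pointing down, gripper open.
Joint ranges: [-3.07, 3.07], [-1.43, 2.12], [-1.02, 1.25], [-3.03, 1.67], [-3.05, -0], [-3.03, 3.03]. Speed limits (rad/s): [2.39, 2.39, 3.01, 3.14, 3.14, 3.14].

INTERFACE

Orientations are given as [roll, pitch, yaw] about the fixed x, y, z axes, in that order (R = Rz(yaw) Ry(pitch) Rx(roll)).
In Python, from station import telemetry, grab_frame, arm, regions_of, pinpoint gives the robot as it stands. The module is installed in compiled form; this text tells all that it offers.
- The arm moves only by the shell command python3 -m inch 'ROWS' [FORCE]. ROWS is text: rows parted by semicolons, each of 7 numbers parted by spaces: the opening, from 0 (shut) to 1 (fully open), then the shift along the world's x, y, z in cm, then the turn, a rotation vector about the world's x, y, z in degrees. A call has 1 to 12 rows; each row is the pose to reach, as a shift and turn from the pose measured when the call began; what a row does not reach only later rows make up. A row lasts 1/8 s, in which the tool goes at most 62.5 mm and 10.7 degrees, less where a joint would pass 70% of its speed; a pose out of reach is approached as far as the arm can. A call with a gripper value outside its range is refused whole. The fingers move at their own pace and stop on an object; FORCE is the grip in N (left out, the last holds). Time passes only in rows, so rows that repeat a pose let the fingers close. It gives the time, the measured TCP pose, the force and the opening at its end, in the units of the state.
- telemetry.get_state(): the state, without advancing time (a new reading comes with each control period).
- grab_frame(name): name is "scene" or "top" or "wrist"; returns a dict with "pixels" (480x640x3 uint8, red, green, blue), "fx", "fy", "cx", "cy" (pixels), "dist_coeffs" ([k1, k2, p1, p2, k3] as OpenCV has them; the pictures are not rectified), "R" (3x3) and "t" (3): a world point X has camera coordinates R X + t. Camera axes: x right, y down, z forward; pixel columns grow to the right and rows downward; lengths in m; the calibration is good to about 2 mm. A picture is of the moment at which its call begins. There is no depth.
- arm.job_done(): hands the job in, once; it reports no verdict.
Trained networks look in the newest picture that a camera, given by its name, has taken for a name from the list of things; names that differ only in an ending like _2 or _b are one class to them, and where a whole thing is asked for, a point or a joint stands for the part that bears it (a point fixed in the world has none). Each returns a list of dicts, best first, with "p" (0 to 1); they miss things now and then, are a little off and sometimes report something else, mostly with a low value. They report only what shows in the picture. A call takes as long as a camera call. They do not tell look-alikes from the thing itself.
- regions_of(camera, name): "pixels" (480x640 bool, what is visible of it) and "bbox" ([left, top, right, bottom] in pixels, round what is visible of it).
- pinpoint(camera, name): "location" ([column, row] in pixels: a listed point, or the origin of a listed thing).
The state is a dict: "t": time; "q": joint angles; "qd": joint speeds; "joint_efforts": joint torques, N m; "eef_pos": TCP position; "ee_rot": TCP orientation; "force": force on the tool from outside, world axes, zero at the start; "moment": the same for the moment, N m; "width": finger opening in m.
Only numpy, scipy, OpenCV 4.12 (cv2) and the standard library are available. Lean on these libraries where they do the work, as an engineer would, in place of code of your own. Each camera call takes 0.05 s, during which the arm holds its last target. There are 200 camera calls.

## Working session

There is one attempt and no reset: what is moved stays moved. The work goes in short steps, Python scripts to look and compute and a shell command to move; the robot and the scene stay as the last step left them, time stands still between calls to the robot, and variables do not carry over. Pictures are saved under pics/ and viewed, about 8 in all and at most 12, crops included, and the job is handed in when it is done.

```bash
mkdir -p pics; cat > h.py <<'E'
import numpy as np, cv2
from station import telemetry, grab_frame, arm, regions_of, pinpoint
def cam(n):
    f=grab_frame(n); f['K']=np.array([[f['fx'],0,f['cx']],[0,f['fy'],f['cy']],[0,0,1.]]); f['R']=np.array(f['R']);f['t']=np.array(f['t']);f['d']=np.array(f['dist_coeffs'],float); return f
def save(f,name,crop=None,s=1):
    im=f['pixels'][:,:,::-1]
    if crop: im=im[crop[1]:crop[3],crop[0]:crop[2]]
    cv2.imwrite('pics/'+name,cv2.resize(im,None,fx=s,fy=s,interpolation=cv2.INTER_CUBIC))
def ray(f,px):
    u=cv2.undistortPoints(np.array(px,float).reshape(1,1,2),f['K'],f['d'])[0,0]
    d=f['R'].T@np.array([u[0],u[1],1]); return -f['R'].T@f['t'], d/np.linalg.norm(d)
def onz(f,px,z):
    c,d=ray(f,px); return c+d*(z-c[2])/d[2]
def tri(obs):
    A=0;b=0
    for f,px in obs:
        c,d=ray(f,px);P=np.eye(3)-np.outer(d,d);A=A+P;b=b+P@c
    return np.linalg.solve(A,b)
def proj(f,X):
    return cv2.projectPoints(np.array(X,float).reshape(-1,3),cv2.Rodrigues(f['R'])[0],f['t'],f['K'],f['d'])[0].reshape(-1,2)
E
python3 - <<'E'
from h import *
F={n:cam(n) for n in('scene','top')}
for n in F: print(n,-F[n]['R'].T@F[n]['t'])
for n in F:
  for o in 'bottle tray cup scanner cradle carton label cylinder cups'.split():
    print(n,o,[(np.round(r['location']).tolist(),round(r['p'],2)) for r in pinpoint(n,o)][:4],[(r['bbox'],round(r['p'],2)) for r in regions_of(n,o)][:4])
save(F['scene'],'s0.png');save(F['top'],'t0.png')
E
```

```text
scene [ 1.20694939 -0.39019631  1.05883676]
top [ 0.44394899 -0.03838061  1.60375962]
scene bottle [([331.0, 239.0], 0.57)] [([315.0, 189.9, 341.6, 248.8], 0.65)]
scene tray [([443.0, 182.0], 0.71)] [([413.2, 135.1, 465.6, 216.4], 0.81), ([263.1, 206.7, 300.0, 262.0], 0.28)]
scene cup [([433.0, 194.0], 0.8)] [([333.8, 237.5, 361.1, 254.9], 0.67), ([422.6, 158.8, 455.5, 197.7], 0.57)]
scene scanner [([152.0, 337.0], 0.78), ([188.0, 275.0], 0.73), ([190.0, 277.0], 0.35)] [([220.3, 177.1, 249.3, 243.3], 0.87), ([121.0, 284.0, 162.0, 347.1], 0.84), ([162.4, 217.3, 198.2, 276.5], 0.76), ([421.9, 158.7, 456.2, 201.4], 0.3)]
scene cradle [([188.0, 277.0], 0.9), ([234.0, 329.0], 0.77)] [([161.0, 241.3, 216.4, 299.7], 0.82), ([201.5, 292.1, 266.2, 360.4], 0.74), ([317.2, 188.7, 343.0, 251.0], 0.68)]
scene carton [([340.0, 250.0], 0.6)] [([308.9, 228.8, 404.2, 310.2], 0.97), ([424.3, 157.5, 458.6, 196.7], 0.45)]
scene label [] [([333.9, 237.9, 362.4, 251.8], 0.56), ([357.2, 157.0, 389.9, 229.3], 0.43)]
scene cylinder [([365.0, 219.0], 0.88)] [([356.3, 154.8, 385.6, 227.2], 0.83)]
scene cups [(
[... 224 characters left out ...]
.0, 261.0], 0.64)] [([188.3, 247.0, 221.7, 274.8], 0.72)]
top scanner [([448.0, 279.0], 0.88), ([494.0, 242.0], 0.78), ([393.0, 301.0], 0.53)] [([382.2, 294.1, 411.8, 310.6], 0.83), ([440.4, 271.7, 473.7, 284.9], 0.65)]
top cradle [([431.0, 214.0], 0.95), ([447.0, 275.0], 0.88)] [([407.8, 191.1, 460.8, 239.6], 0.8), ([425.6, 259.3, 475.4, 298.9], 0.61)]
top carton [([321.0, 246.0], 0.78), ([366.0, 264.0], 0.16)] [([285.2, 188.0, 355.6, 245.4], 0.6)]
top label [([320.0, 231.0], 0.53)] [([309.4, 222.9, 333.6, 236.3], 0.75)]
top cylinder [([280.0, 264.0], 0.91)] [([267.6, 251.7, 291.6, 275.5], 0.9)]
top cups [([364.0, 262.0], 0.93), ([194.0, 275.0], 0.29)] [([354.4, 249.0, 383.7, 275.9], 0.56)]
```

View pics/s0.png

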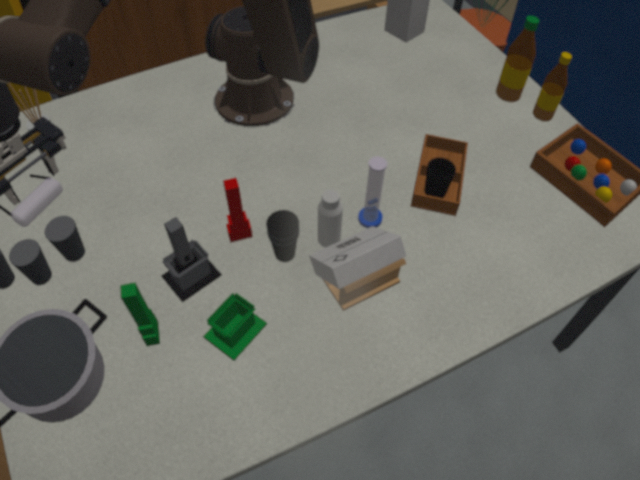

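View pics/t0.png

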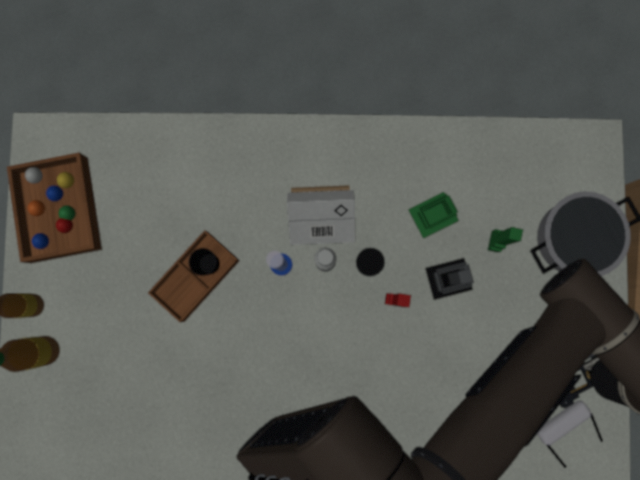

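The scene view shows the grey scanner in its grey cradle at (185,260), with the green cradle at (235,325), a green scanner at (142,315) and a red one at (238,210). The white bottle is at (330,222), in front of the carton at (357,265). The tray is at (441,175). In the top view the tray is at (195,276) with its lower-left compartment empty, and the barcode is at (321,231).

Three scanner candidates in the top view: red (398,300), green (505,240) and grey (452,277). Grey fits, because it is neither green nor red and it stands in the non-green cradle. I'll confirm that in one enlarged crop.

```bash
python3 - <<'E'
from h import *
S=cam('scene');T=cam('top')
for n,ps,pt in [('bottle',(331,239),(322,265)),('tray',(443,182),(197,275)),('cup',(433,194),(209,261)),('cradle',(188,277),(447,275)),('carton',(340,250),(321,246)),('cylinder',(365,219),(280,264)),('cups',(279,252),(364,262))]:
  print(n,onz(S,ps,0).round(3)[:2],onz(T,pt,0).round(3)[:2],tri([(S,ps),(T,pt)]).round(3))
print('label',onz(T,(320,231),.071).round(3))
im=T['pixels'][:,:,::-1]
def c(b): return cv2.resize(im[b[1]:b[3],b[0]:b[2]],(390,290),interpolation=cv2.INTER_CUBIC)
a=c((145,225,245,299));b=c((145,255,245,329));d=c((270,185,390,274));e=c((400,225,480,284))
sc=S['pixels'][:,:,::-1][200:320,110:271]
cv2.imwrite('pics/c1.png',np.vstack([np.hstack([b,d]),np.hstack([e,cv2.resize(sc,(390,290),interpolation=cv2.INTER_CUBIC)])]))
E
```

```text
bottle [ 0.552 -0.023] [ 0.538 -0.021] [ 0.54  -0.019 -0.018]
tray [0.517 0.326] [0.508 0.315] [ 0.512  0.322 -0.004]
cup [0.54  0.279] [0.546 0.284] [0.544 0.28  0.003]
cradle [ 0.505 -0.367] [ 0.515 -0.357] [ 0.513 -0.361  0.008]
carton [ 0.59  -0.018] [ 0.59  -0.017] [ 0.59  -0.018 -0.001]
cylinder [0.535 0.08 ] [0.54  0.092] [ 0.537  0.087 -0.001]
cups [ 0.532 -0.15 ] [ 0.548 -0.133] [ 0.543 -0.143  0.01 ]
label [ 0.622 -0.015  0.071]
```

View pics/c1.png

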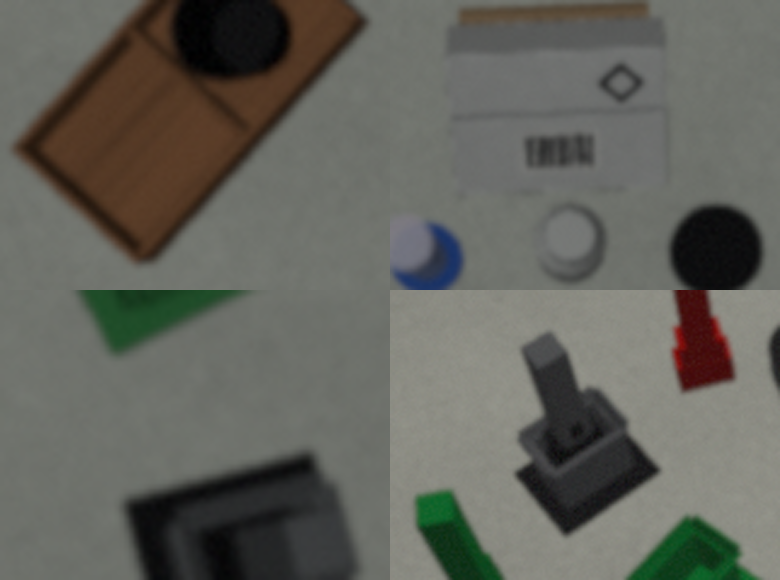

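The crop confirms that the grey scanner stands in the dark grey cradle, with the green and red ones outside it. The cap centre is at about top (325,256), and the empty compartment is the lower-left one.

```bash
python3 - <<'E'
from h import *
from scipy.spatial.transform import Rotation as Ro
s=telemetry.get_state();R=Ro.from_euler('xyz',s['ee_rot']).as_matrix()
print(s['eef_pos'],s['ee_rot'],'\n',R.round(2),s['width'],s['force'])
S=cam('scene');T=cam('top')
print('cap',onz(T,(325.4,256.5),.16).round(3),'body top',onz(T,(570/390*0+270+(571-390)/390*120,185+242/290*89),.122).round(3))
P=[onz(T,p,.05)[:2] for p in[(148.8,292.8),(181.7,321.9),(238.6,260.1),(207,231)]]
print('tray',np.round(P,3),np.mean(P,0).round(3),[np.round(np.linalg.norm(P[i]-P[i-1]),3) for i in range(4)])
e=(P[0]+P[1])/2;m=np.mean(P,0);u=(e-m)/np.linalg.norm(e-m);print('empty',m+u*.054,'ang',np.degrees(np.arctan2(u[1],u[0])))
q=[onz(T,p,.008)[:2] for p in[(426,267.7),(464,258.6)]];print('cradle edge',q,np.degrees(np.arctan2(*(q[1]-q[0])[::-1])))
# handle top from scene and top
print('handle top scene',onz(S,(110+(545-390)/390*161,200+(347-290)/290*120),.198).round(3))
E
```

```text
[ 0.29830393 -0.60548386  0.22655608] [ 3.14157657e+00 -2.62662235e-05  2.02856423e+00] 
 [[-0.44  0.9   0.  ]
 [ 0.9   0.44  0.  ]
 [ 0.    0.   -1.  ]] 0.08743207229510308 [-0.26592514 -0.63911237  1.28899134]
cap [ 0.55 -0.03  0.16] body top [ 0.546 -0.031  0.122]
tray [[0.458 0.429]
 [0.384 0.341]
 [0.546 0.196]
 [0.621 0.281]] [0.502 0.312] [np.float64(0.22), np.float64(0.115), np.float64(0.217), np.float64(0.113)]
empty [0.46186606 0.34780514] ang 138.09350662948236
cradle edge [array([ 0.53387843, -0.29868175]), array([ 0.55940905, -0.40090898])] -75.97757350613948
handle top scene [ 0.504 -0.358  0.198]
```

```bash
python3 -m inch '1 0 0 6 0 0 5; 1 2 4 11 0 0 10;1 4 8 11 0 0 20;1 6 14 11 0 0 30;1 9 20 11 0 0 40;1 12 26 11 0 0 50;1 15 32 11 0 0 60;1 18 38 11 0 0 64;1 20.5 44 11 0 0 64;1 23 50 11 0 0 64;1 24 55 11 0 0 64;1 24.8 57.7 11 0 0 64' 30; python3 -m inch '1 0 0 0 0 0 0;1 0 0 0 0 0 0;1 0 0 0 0 0 0'
python3 - <<'E'
from h import *
W=cam('wrist');save(W,'w1.png');s=telemetry.get_state();print(s['eef_pos'],s['ee_rot'],s['q'])
for o in('bottle','label','carton','cylinder','cups'):
  print(o,[(np.round(r['location']),onz(W,r['location'],.071 if o=='label' else 0).round(3),round(r['p'],2)) for r in pinpoint('wrist',o)][:2],[(r['bbox'],round(r['p'],2)) for r in regions_of('wrist',o)][:1])
E
```

```text
t: 3.6
eef_pos: [0.5467, -0.0258, 0.3367]
ee_rot: [3.141, 0.0, -3.136]
force: [0.3, -0.3, -0.0]
width: 0.0873
t: 3.98
eef_pos: [0.5464, -0.0268, 0.3368]
ee_rot: [3.141, 0.001, -3.137]
force: [0.3, 0.2, -0.6]
width: 0.0876
[ 0.54644339 -0.02687235  0.33685758] [ 3.14140699e+00  6.04169220e-04 -3.13722387e+00] [ 3.09049070e-01  9.32409692e-02 -8.65199681e-02  4.20375037e-06
 -1.39040335e+00 -3.04680979e-01]
bottle [(array([323., 191.]), array([ 0.547, -0.03 ,  0.   ]), 0.72)] [([290.6, 173.2, 352.8, 238.8], 0.71)]
label [(array([253., 210.]), array([ 0.621, -0.02 ,  0.071]), 0.7)] [([233.7, 181.0, 266.7, 241.7], 0.76)]
carton [(array([283., 196.]), array([ 0.596, -0.024,  0.   ]), 0.86)] []
cylinder [(array([328., 282.]), array([0.54 , 0.087, 0.   ]), 0.78), (array([251., 208.]), array([ 0.636, -0.009,  0.   ]), 0.64)] [([303.9, 260.9, 356.8, 386.8], 0.69)]
cups [(array([330.,  97.]), array([ 0.539, -0.142,  0.   ]), 0.76), (array([322., 193.]), array([ 0.548, -0.028,  0.   ]), 0.66)] [([290.4, 40.5, 371.9, 127.4], 0.82)]
```

View pics/w1.png

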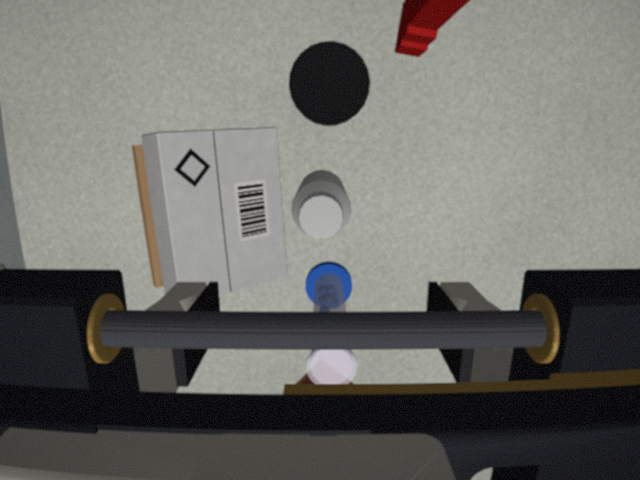

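The wrist view shows the cap at (321,215), the label at (253,210) turned a few degrees, the cups at (330,83) and the cylinder foot at (328,285).

```bash
python3 - <<'E'
from h import *
W=cam('wrist');print('cap',onz(W,(321,216),.16))
im=W['pixels'].astype(float).mean(2)
# label dark bars -> minAreaRect
c=im[170:250,225:278];m=(c<110).astype(np.uint8);ys,xs=np.nonzero(m)
pts=np.stack([xs+225,ys+170],1).astype(np.float32);r=cv2.minAreaRect(pts);b=cv2.boxPoints(r);print(r)
# intersect with face plane: through label origin approx, iterate yaw
def face(px,yaw,o):
    n=np.array([-np.sin(np.radians(40))*np.cos(yaw),-np.sin(np.radians(40))*np.sin(yaw),np.cos(np.radians(40))]);C,d=ray(W,px);return C+d*(n@(o-C))/(n@d)
o=onz(W,r[0],.071);yaw=0
for _ in range(5):
    B=np.array([face(p,yaw,o) for p in b]);e=[B[i]-B[i-1] for i in range(4)];L=max(e,key=np.linalg.norm);L=L*np.sign(L[1]);yaw=np.arctan2(-L[0],L[1])
print('label',o,'yaw',np.degrees(yaw),[np.linalg.norm(x).round(4) for x in e])
E
```

```text
cap [ 0.5486     -0.02995201  0.16      ]
((251.93638610839844, 208.59115600585938), (49.95966720581055, 24.253923416137695), 85.10090637207031)
label [ 0.62234364 -0.02035194  0.071     ] yaw 3.1610790337244907 [np.float64(0.0525), np.float64(0.0289), np.float64(0.0547), np.float64(0.0299)]
```

```bash
python3 -m inch '1 0.15 -0.3 -6 0 0 0;1 0.15 -0.3 -11 0 0 0;1 0.15 -0.3 -16 0 0 0;1 0.15 -0.3 -19 0 0 0;1 0.15 -0.3 -20 0 0 0;1 0.15 -0.3 -20 0 0 0;0.3 0.15 -0.3 -20 0 0 0;0.3 0.15 -0.3 -20 0 0 0;0.3 0.15 -0.3 -20 0 0 0;0.3 0.15 -0.3 -20 0 0 0;0.3 0.15 -0.3 -20 0 0 0;0.3 0.15 -0.3 -20 0 0 0' 35
```

```text
t: 6.08
eef_pos: [0.5482, -0.0289, 0.1367]
ee_rot: [3.141, 0.0, -3.136]
force: [-0.9, -1.5, 0.6]
width: 0.0372
```

```bash
python3 -m inch '0.1 0 0 0 0 0 0;0.1 0 0 2 0 0 0;0.1 0 0 6 0 0 0;0.1 0 0 11 0 0 0;0.1 0 0 16 0 0 0;0.1 0 0 21 0 0 0;0.1 0 0 24 0 0 0;0.1 0 0 24 0 0 0;0.1 0 0 24 0 0 0' 40
python3 - <<'E'
from h import *
W=cam('wrist');S=cam('scene');T=cam('top');print(telemetry.get_state()['eef_pos'],[(np.round(r['location']),r['p']) for r in pinpoint('wrist','label')[:1]],[(r['bbox'],r['p']) for r in regions_of('scene','bottle')[:2]])
P=[(x*.048,y,0) for x in(0,) for y in (0,)]
a=cv2.resize(W['pixels'],(400,300));b=cv2.resize(S['pixels'][100:310,240:520],(400,300))
cv2.imwrite('pics/c2.png',np.hstack([a,b])[:,:,::-1])
E
```

```text
t: 7.2
eef_pos: [0.5475, -0.0287, 0.3749]
ee_rot: [3.141, -0.002, -3.136]
force: [0.3, -0.7, -4.8]
width: 0.0371
[ 0.54768532 -0.02886452  0.37496523] [(array([259., 203.]), 0.88)] [([317.6, 116.8, 350.3, 181.9], 0.64)]
```

View pics/c2.png

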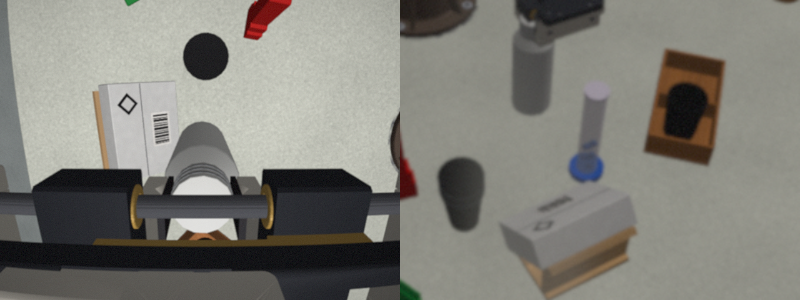

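The bottle is lifted and held upright, and the cups and cylinder stand as before. Next I'll check the tray position against the scene view, using rim corners (425,135), (467,142), (457,214) and (412,206).

```bash
python3 - <<'E'
from h import *
S=cam('scene')
P=np.array([onz(S,p,.05)[:2] for p in[(425.5,135),(466.8,142),(457,214),(412.2,205.7)]]);print(P.round(3),P.mean(0))
e=(P[0]+P[1])/2;m=P.mean(0);u=(e-m)/np.linalg.norm(e-m);print(m+u*.054,u)
E
python3 -m inch '0.1 -1 4 0 0 0 0;0.1 -2 8 0 0 0 0;0.1 -3 13 0 0 0 0;0.1 -4 18 0 0 0 0;0.1 -5 23 0 0 0 0;0.1 -6 28 0 0 0 0;0.1 -7 32 0 0 0 0;0.1 -8 36 0 0 0 0;0.1 -8.3 38 0 0 0 0;0.1 -8.3 38 0 0 0 0;0.1 -8.3 38 0 0 0 0'
```

```text
[[0.388 0.345]
 [0.458 0.433]
 [0.65  0.265]
 [0.581 0.18 ]] [0.51909164 0.30607131]
[0.47826    0.34140934] [-0.75614165  0.65440798]
t: 8.88
eef_pos: [0.4652, 0.3506, 0.3757]
ee_rot: [-3.141, -0.001, -3.136]
force: [-0.1, -0.4, -2.7]
width: 0.037
```

```bash
python3 -m inch '0.1 0 0 -5 0 0 0;0.1 0 0 -10 0 0 0;0.1 0 0 -15 0 0 0;0.1 0 0 -19 0 0 0;0.1 0 0 -21.5 0 0 0;0.1 0 0 -22.7 0 0 0;0.1 0 0 -23 0 0 0;0.1 0 0 -23.2 0 0 0;0.1 0 0 -23.2 0 0 0'
python3 - <<'E'
from h import *
T=cam('top');S=cam('scene');print(telemetry.get_state()['force'])
X=[(.465,.3506,.0065)]+[(.465+.028*np.cos(a),.3506+.028*np.sin(a),.007) for a in np.arange(0,6.3,.3)]
im=np.ascontiguousarray(S['pixels'][:,:,::-1])
b=cv2.resize(im[90:240,370:530],(480,450),interpolation=cv2.INTER_CUBIC)
cv2.imwrite('pics/s3.png',b)
E
```

```text
t: 10.0
eef_pos: [0.4656, 0.3509, 0.1447]
ee_rot: [3.141, -0.0, -3.136]
force: [-0.7, -0.7, -2.9]
width: 0.0373
[-0.3297583  -0.34312721 -2.87300603]
```

View pics/s3.png

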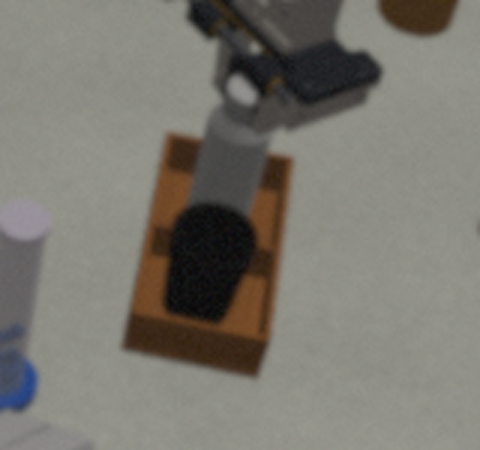

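The bottle is inside the empty compartment, centred and clear of the cup. I'll lower it the last 2 mm and release.

```bash
python3 -m inch '0.1 0 0 -0.1 0 0 0;0.1 0 0 -0.2 0 0 0;0.1 0 0 -0.25 0 0 0;0.1 0 0 -0.25 0 0 0'
```

```text
t: 10.6
eef_pos: [0.4658, 0.3511, 0.1427]
ee_rot: [3.141, 0.001, -3.136]
force: [-1.2, -0.9, 5.2]
width: 0.0372
```

```bash
python3 -m inch '0.55 0 0 0 0 0 0;0.6 0 0 0 0 0 0;0.65 0 0 0 0 0 0;0.7 0 0 0 0 0 0;0.7 0 0 0 0 0 0;0.7 0 0 3 0 0 0;0.7 0 0 8 0 0 0;0.7 0 0 13 0 0 0;0.7 0 0 18 0 0 0;0.7 0 0 22 0 0 0;0.7 0 0 22 0 0 0'
python3 -m inch '0.7 1 -5 0 0 0 2;0.7 2 -11 0 0 0 4;0.7 3 -17 0 0 0 6;0.7 4 -23 0 0 0 8;0.7 4 -29 0 0 0 10;0.7 4 -35 0 0 0 12;0.7 4 -41 0 0 0 14;0.7 4 -47 0 0 0 14;0.7 4 -53 0 0 0 14;0.7 4 -59 0 0 0 14;0.7 3.8 -65 0 0 0 14;0.7 3.8 -71 0 0 0 14'
python3 -m inch '1 0 0 -3 0 0 0;1 0 0 -3 0 0 0;1 0 0 -3 0 0 0;1 0 0 -3 0 0 0'
python3 - <<'E'
from h import *
W=cam('wrist');S=cam('scene');save(W,'w2.png')
print([(r['bbox'],r['p']) for r in regions_of('scene','bottle')[:2]])
for o in('cradle','scanner'):print(o,[(np.round(r['location']),onz(W,r['location'],0 if o=='cradle' else .008).round(3),round(r['p'],2)) for r in pinpoint('wrist',o)][:3])
E
```

```text
t: 11.98
eef_pos: [0.4667, 0.3519, 0.3666]
ee_rot: [3.136, 0.005, -3.136]
force: [-0.3, 0.6, -0.5]
width: 0.0615
t: 13.48
eef_pos: [0.5042, -0.36, 0.3658]
ee_rot: [3.135, 0.004, -2.891]
force: [2.3, 0.5, 0.2]
width: 0.0611
t: 13.98
eef_pos: [0.5049, -0.3594, 0.3374]
ee_rot: [3.137, 0.006, -2.89]
force: [0.8, -0.4, 0.9]
width: 0.087
[([434.6, 116.3, 458.5, 162.1], 0.72), ([309.0, 227.4, 404.4, 309.4], 0.42)]
cradle [(array([183., 193.]), array([ 0.675, -0.316,  0.   ]), 0.95)]
scanner [(array([268.,  65.]), array([ 0.604, -0.487,  0.008]), 0.97), (array([340., 307.]), array([ 0.448, -0.221,  0.008]), 0.89), (array([324., 190.]), array([ 0.506, -0.365,  0.008]), 0.63)]
```

View pics/w2.png

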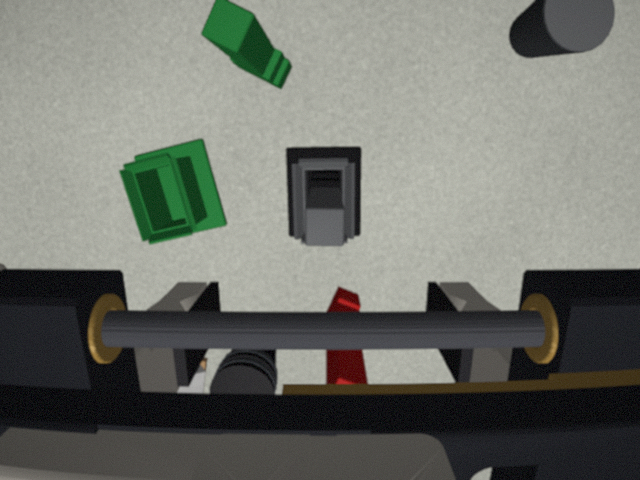

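The wrist view shows the grey cradle, plate corners (287,148), (360,147) and (361,235), square to the gripper. The scanner handle top is at about (324,225), the red one at (345,330), and the green ones are to the left.

```bash
python3 - <<'E'
from h import *
from scipy.spatial.transform import Rotation as Ro
W=cam('wrist');s=telemetry.get_state()
p=[onz(W,q,.008) for q in[(287,148),(360,147),(361,235),(288,235)]]
print('plate centre',np.mean(p,0).round(4),[np.degrees(np.arctan2(*(p[i]-p[j])[:2][::-1])).round(1) for i,j in((0,1),(3,2),(0,3),(1,2))])
print('handle top',onz(W,(325,225.5),.198).round(4))
# expected picture of handle top for scanner at centre, yaw 14.4
for c in[(.504,-.362)]:
  y=np.radians(14.4);ex=np.array([np.cos(y),np.sin(y)]);ey=np.array([-ex[1],ex[0]])
  print([proj(W,[*(np.array(c)+a*.015*ex+b*.015*ey),.198])[0].round(0).tolist() for a in(-1,1) for b in(-1,1)])
g=W['pixels'][195:255,295:355].mean(2).astype(int); print(g[::6,::6])
print(s['eef_pos'],s['ee_rot'],s['q'])
E
```

```text
plate centre [ 0.5054 -0.3613  0.008 ] [np.float64(15.1), np.float64(14.4), np.float64(-76.2), np.float64(-73.7)]
handle top [ 0.5045 -0.3633  0.198 ]
[[346.0, 207.0], [345.0, 247.0], [305.0, 207.0], [305.0, 247.0]]
[[ 73  73  41  42  45  44  38  37  89  69]
 [ 74  77  40  36  40  44  43  44  87  64]
 [ 81  72  46  50  51  50  44  42  67  66]
 [ 76  76  97  99  98 102 100  99  74  66]
 [ 78  73 101 101 102 100 104  98  78  67]
 [ 82  68 102 101 101 104 102 102  73  70]
 [ 80  72 103 104 106 102 102 104  74  68]
 [ 85  59 106 108 104 106 106 103  62  81]
 [179 130 107 106 104 102 106 107 105 171]
 [170 172 164 178 167 170 167 160 170 176]]
[ 0.50439103 -0.35970796  0.33623864] [ 3.13566732  0.00507174 -2.89079564] [-0.30968726  0.22043838  0.06866088 -0.00780594 -1.41787759  0.56168393]
```

```bash
python3 -m inch '1 0 -0.2 -5 -0.4 0.2 0;1 0 -0.2 -10 -0.4 0.2 0;1 0 -0.2 -15 -0.4 0.2 0;1 0 -0.2 -18 -0.4 0.2 0;1 0 -0.2 -19.5 -0.4 0.2 0;1 0 -0.2 -19.7 -0.4 0.2 0;1 0 -0.2 -19.7 -0.4 0.2 0;0.1 0 -0.2 -19.7 -0.4 0.2 0;0.1 0 -0.2 -19.7 -0.4 0.2 0;0.1 0 -0.2 -19.7 -0.4 0.2 0;0.1 0 -0.2 -19.7 -0.4 0.2 0;0.1 0 -0.2 -19.7 -0.4 0.2 0' 40
python3 -m inch '0.1 0 0 0 0 0 0;0.1 0 0 0 0 0 0;0.1 0 0 0 0 0 0'
```

```text
t: 15.78
eef_pos: [0.5044, -0.3617, 0.1393]
ee_rot: [3.142, -0.0, -2.891]
force: [-0.5, -0.2, -0.0]
width: 0.0432
t: 16.15
eef_pos: [0.5044, -0.3617, 0.1392]
ee_rot: [3.141, -0.0, -2.891]
force: [0.2, 0.5, -0.4]
width: 0.0301
```

```bash
python3 -m inch '0.1 0 0 1 0 0 0;0.1 0 0 4 0 0 0;0.1 0 0 8 0 0 0;0.1 0 0 13 0 0 0;0.1 0 0 18 0 0 0;0.1 0 0 20 0 0 0;0.1 0 2 20 0 0 -2;0.1 -1 8 20 0 0 -4;0.1 -2 14 20 0 0 -6;0.1 -3 20 20 0 0 -8;0.1 -4 26 20 0 0 -10;0.1 -4 30 20 0 0 -10' 45
python3 -m inch '0.1 0 0 0 0 0 0;0.1 0 0 0 0 0 0;0.1 0 0 0 0 0 0'
cat > lab.py <<'E'
from h import *
from scipy.optimize import least_squares
def label(names):
    D=[]
    for n in names:
        f=cam(n);r=[r for r in regions_of(n,'label') if r['p']>.4][:1]
        if not r: print(n,'none');continue
        m=r[0]['pixels'].astype(np.uint8);c,_=cv2.findContours(m,0,2);b=cv2.boxPoints(cv2.minAreaRect(max(c,key=len)))
        l,t,rr,bb=[int(v) for v in r[0]['bbox']];g=f['pixels'][t-4:bb+5,l-4:rr+5].mean(2)
        # bars: dark pixels inside
        ys,xs=np.nonzero(g<(g.min()*.6+g.max()*.4));q=cv2.minAreaRect(np.stack([xs+l-4,ys+t-4],1).astype(np.float32))
        print(n,r[0]['p'],r[0]['bbox'],'bars',np.round(q[0],1),np.round(q[1],1),round(q[2],1))
        D.append((f,q))
    return D
def solve(f,q):
    o=onz(f,q[0],.071);yaw=0;b=cv2.boxPoints(q)
    for _ in range(6):
        a=np.radians(40);n=np.array([-np.sin(a)*np.cos(yaw),-np.sin(a)*np.sin(yaw),np.cos(a)])
        B=[]
        for p in b:
            C,d=ray(f,p);B.append(C+d*(n@(o-C))/(n@d))
        e=[B[i]-B[i-1] for i in range(4)];L=sum((x*np.sign(x[1]) for x in sorted(e,key=np.linalg.norm)[2:]));yaw=np.arctan2(-L[0],L[1])
    print('label',o.round(4),'yaw',np.degrees(yaw).round(2),[np.linalg.norm(x).round(3) for x in e])
E
python3 - <<'E'
from lab import *
for f,q in label(['wrist','top','scene']): solve(f,q)
W=cam('wrist');save(W,'w3.png')
print([(n,onz(cam(n),r['location'],0)) for n in('wrist','top') for r in pinpoint(n,'carton')[:1]])
E
```

```text
t: 17.65
eef_pos: [0.4633, -0.0597, 0.3404]
ee_rot: [3.141, 0.002, -3.065]
force: [-0.5, 0.2, -1.6]
width: 0.0297
t: 18.02
eef_pos: [0.4632, -0.0605, 0.3404]
ee_rot: [3.141, 0.002, -3.066]
force: [-0.5, -0.0, -1.6]
width: 0.0298
wrist 0.61 [158.3, 200.9, 194.3, 257.6] bars [176.4 228.3] [45.6 25.2] 85.1
top 0.6 [310.4, 220.8, 335.5, 237.1] bars [326.2 232.2] [29.7 11.7] 18.4
scene 0.7 [333.9, 239.1, 361.4, 248.4] bars [347.8 242.5] [ 3.9 23.4] 67.4
label [ 0.6218 -0.021   0.071 ] yaw 4.04 [np.float64(0.05), np.float64(0.028), np.float64(0.052), np.float64(0.029)]
label [ 0.6189 -0.0312  0.071 ] yaw -17.88 [np.float64(0.077), np.float64(0.036), np.float64(0.076), np.float64(0.036)]
label [ 0.6208 -0.0183  0.071 ] yaw 0.08 [np.float64(0.027), np.float64(0.055), np.float64(0.028), np.float64(0.054)]
[('wrist', array([ 0.59182071, -0.02149431,  0.        ])), ('top', array([ 0.59317127, -0.02093415,  0.        ]))]
```

View pics/w3.png

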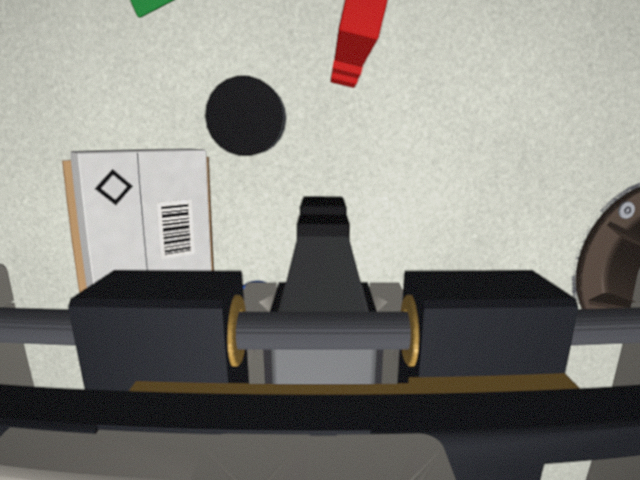

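The wrist view shows the scanner held straight, with its wide side in the image's vertical. The label is unblocked at (176,228) and the cups are at (245,115). I'll refine the label yaw by fitting lines to the ends of the bars.

```bash
python3 - <<'E'
from lab import *
W=cam('wrist');g=cv2.GaussianBlur(W['pixels'].mean(2),(0,0),sigmaX=.6,sigmaY=4)
rows=np.arange(208,249);L=[];R=[]
for r in rows:
    p=g[r,155:200];k=int(np.argmin(p[12:32]))+12;d=np.median(p[15:28])
    wl=p[3:12].max();wr=p[-12:-3].max();hl=(d+wl)/2;hr=(d+wr)/2;m=21
    i=m
    while p[i]<hl:i-=1
    L.append(155+i+(p[i]-hl)/(p[i]-p[i+1]))
    i=m
    while p[i]<hr:i+=1
    R.append(155+i-(p[i]-hr)/(p[i]-p[i-1]))
o=np.array([.622,-.0207,.071])
for side in(L,R):
    c=np.polyfit(rows,side,1);res=np.std(np.polyval(c,rows)-side);yaw=0
    for _ in range(6):
        a=np.radians(40);n=np.array([-np.sin(a)*np.cos(yaw),-np.sin(a)*np.sin(yaw),np.cos(a)]);B=[]
        for r in(208,248):
            C,d=ray(W,(np.polyval(c,r),r));B.append(C+d*(n@(o-C))/(n@d))
        v=B[1]-B[0];yaw=np.arctan2(-v[0],v[1])
    print(np.degrees(yaw),res,B)
# Carton bottom edges from top camera: project carton corners for yaw candidates
for y in(2,3,4,5):
    y_=np.radians(y);ex=np.array([np.cos(y_),np.sin(y_),0]);ey=np.array([-ex[1],ex[0],0]);lc=np.array([.622,-.0207,.071]);
    u=np.cos(np.radians(40))*ex+np.array([0,0,np.sin(np.radians(40))])
    o=lc-(.026/np.sin(np.radians(40)))*u
    print(y,proj(W,[o-.085*ey,o-.085*ey+.13*u,o+.085*ey*.0,o+.04*ey]).round(1).tolist())
E
```

```text
2.8271390633647173 0.08249336380861758 [array([ 0.63459465, -0.0434332 ,  0.08061523]), array([6.32424020e-01, 5.21810791e-04, 8.06137580e-02])]
2.6586518359467988 0.0807376699582005 [array([ 0.61180185, -0.04170719,  0.06163463]), array([0.60967742, 0.00404291, 0.0616339 ])]
2 [[208.7, 148.6], [79.2, 149.2], [210.4, 223.8], [211.4, 257.0]]
3 [[207.4, 148.1], [77.9, 150.5], [210.4, 223.4], [212.0, 256.6]]
4 [[206.0, 147.6], [76.5, 151.9], [210.4, 222.9], [212.6, 256.2]]
5 [[204.7, 147.1], [75.2, 153.2], [210.4, 222.4], [213.1, 255.7]]
```

```bash
cat > tgt.py <<'E'
from h import *
from scipy.spatial.transform import Rotation as Ro
def go(psi,lab,dist=.06,L=.131):
    s=telemetry.get_state();C=Ro.from_euler('xyz',s['ee_rot'])
    T=Ro.from_euler('ZY',[psi,-40],degrees=True)*Ro.from_matrix(np.diag([-1,1,-1.]))
    n=-T.as_matrix()[:,2];p=np.array(lab)+n*(dist+L)
    print('n',n.round(4),'tcp',p.round(4),'shift cm',((p-s['eef_pos'])*100).round(2),'rot',(T*C.inv()).as_rotvec(degrees=True).round(2))
E
python3 - <<'E'
from tgt import *
go(2.8,(.622,-.0205,.071));go(2.8,(.622,-.0205,.071),.11)
E
```

```text
n [-0.642  -0.0314  0.766 ] tcp [ 0.4994 -0.0265  0.2173] shift cm [  3.61   3.32 -12.3 ] rot [  2.47 -39.83  -1.56]
n [-0.642  -0.0314  0.766 ] tcp [ 0.4673 -0.0281  0.2556] shift cm [ 0.4   3.17 -8.47] rot [  2.47 -39.83  -1.56]
```

```bash
python3 -m inch '0.1 0 0.5 0 0.5 -8 -0.3;0.1 0 1 0 1 -17 -0.6;0.1 0 2 -1 1.5 -26 -1;0.1 0.2 2.6 -3 2.1 -34 -1.3;0.1 0.4 3.1 -5 2.5 -39.8 -1.6;0.1 0.4 3.2 -8 2.5 -39.8 -1.6;0.1 0.4 3.2 -8.5 2.5 -39.8 -1.6;0.1 0.4 3.2 -8.5 2.5 -39.8 -1.6;0.1 0.4 3.2 -8.5 2.5 -39.8 -1.6'
python3 - <<'E'
from tgt import *
go(2.8,(.622,-.0205,.071))
W=cam('wrist');S=cam('scene');save(W,'w4.png')
print([(r['location'],r['p']) for r in pinpoint('wrist','label')[:2]],[(r['location'],r['p']) for r in pinpoint('wrist','scanner')[:2]])
s=telemetry.get_state();M=Ro.from_euler('xyz',s['ee_rot']).as_matrix();P=np.array(s['eef_pos'])
nose=P+.131*M[:,2];print('nose px',proj(W,nose),'wide ends',proj(W,nose+.028*M[:,1]),proj(W,nose-.028*M[:,1]),proj(W,nose-.028*M[:,1]+.015*M[:,0]),proj(W,nose-.028*M[:,1]-.015*M[:,0]))
E
```

```text
t: 19.75
eef_pos: [0.4783, -0.0386, 0.279]
ee_rot: [3.121, 0.663, -3.093]
force: [0.2, -0.1, -1.5]
width: 0.0298
n [-0.642  -0.0314  0.766 ] tcp [ 0.4994 -0.0265  0.2173] shift cm [ 2.11  1.21 -6.16] rot [-0.83 -2.04 -0.74]
[([336.1, 211.7], 0.93)] [([567.9, 2.1], 0.94), ([321.5, 233.5], 0.91)]
nose px [[322.01618721 233.77988358]] wide ends [[322.04925435 270.06348046]] [[321.98266104 195.76261527]] [[342.92036995 195.76479928]] [[301.04668962 195.7830064 ]]
```

View pics/w4.png

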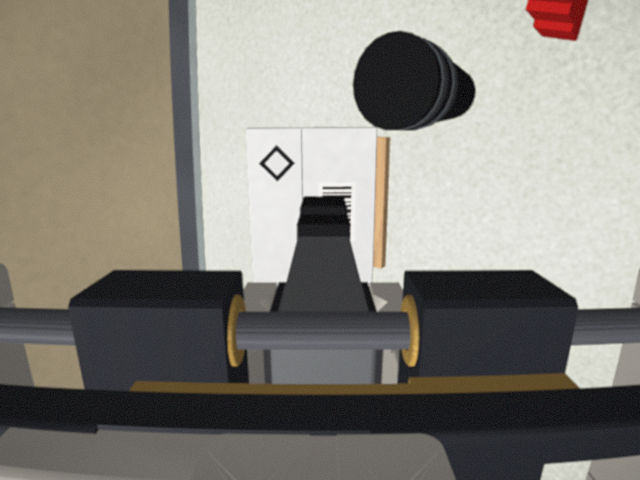

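The wrist view shows the nose edge at (302–345,197), matching the prediction, and the label at (336,212). The arm has not fully arrived yet, so I'll do the rest.

```bash
python3 -m inch '0.1 0 1 -1.5 -0.8 -2 -0.7;0.1 0 1.2 -3 -0.8 -2 -0.7;0.1 1 1.2 -4.5 -0.8 -2 -0.7;0.1 1.7 1.2 -5.6 -0.8 -2 -0.7;0.1 2.1 1.2 -6.1 -0.8 -2 -0.7;0.1 2.1 1.2 -6.2 -0.8 -2 -0.7;0.1 2.1 1.2 -6.2 -0.8 -2 -0.7;0.1 2.1 1.2 -6.2 -0.8 -2 -0.7'
python3 - <<'E'
from tgt import *
go(2.8,(.622,-.0205,.071))
E
```

```text
t: 20.95
eef_pos: [0.5128, -0.0429, 0.2479]
ee_rot: [3.106, 0.651, -3.091]
force: [-0.4, 0.5, -2.1]
width: 0.0296
n [-0.642  -0.0314  0.766 ] tcp [ 0.4994 -0.0265  0.2173] shift cm [-1.35  1.64 -3.06] rot [-1.44 -2.77 -1.35]
```

```bash
python3 - <<'E'
from h import *
s=telemetry.get_state();print(np.round(s['q'],3),np.round(s['qd'],3),np.round(s['joint_efforts'],1))
E
```

```text
[ 0.339 -0.291 -1.016  0.598 -0.248 -0.814] [ 0.002 -0.003 -0.     0.     0.001 -0.   ] [-0.1 -4.9 29.   5.2  1.7  0. ]
```

Joint 3 is at its limit (-1.016), so with the tool collinear with the handle the 40° lean is out of reach this close to the base. I'll put the scanner back and regrasp it across its wide side with the tool tilted relative to the handle, so the tool stays near vertical when scanning. First I'll return the arm upright.

```bash
cat > dn.py <<'E'
from tgt import *
def down(p,yaw):
    s=telemetry.get_state();C=Ro.from_euler('xyz',s['ee_rot']);T=Ro.from_euler('z',yaw,degrees=True)*Ro.from_euler('x',180,degrees=True)
    print('shift',((np.array(p)-s['eef_pos'])*100).round(2),'rot',(T*C.inv()).as_rotvec(degrees=True).round(2),'q',np.round(s['q'],4).tolist(),np.round(s['eef_pos'],4).tolist(),np.round(s['ee_rot'],4).tolist())
E
python3 -m inch '0.1 -1 0 3 0 0 0;0.1 -2 0 6 0 8 0;0.1 -3 -1 8 0 16 0;0.1 -4 -1.5 9 0 24 0;0.1 -4 -2 9 0 32 0;0.1 -4 -2 9 0 37 0;0.1 -4 -2 9 0 37 0;0.1 -4 -2 9 0 37 0'
python3 -c "
from dn import *;down((.5046,-.3615,.345),194.4)"
```

```text
t: 21.95
eef_pos: [0.4727, -0.0628, 0.3379]
ee_rot: [3.076, 0.007, -3.101]
force: [-1.1, -0.8, -1.5]
width: 0.0297
shift [  3.19 -29.87   0.71] rot [-3.78 -0.13 12.07] q [0.2271, -0.0279, -0.1859, -0.0641, -1.3939, -0.1759] [0.4727, -0.0628, 0.3379] [3.076, 0.0073, -3.1013]
```

```bash
python3 -m inch '0.1 0.5 -5 0.7 -1 0 2;0.1 1 -10 0.7 -2 0 4;0.1 1.5 -15 0.7 -3 0 6;0.1 2 -20 0.7 -3.8 -0.1 8;0.1 2.5 -25 0.7 -3.8 -0.1 10;0.1 3 -29 0.7 -3.8 -0.1 12;0.1 3.2 -29.9 0.7 -3.8 -0.1 12;0.1 3.2 -29.9 0.7 -3.8 -0.1 12;0.1 3.2 -29.9 0.7 -3.8 -0.1 12'
python3 - <<'E'
from dn import *
down((.5046,-.3617,.2),194.4)
from scipy.optimize import least_squares
D=[([-0.825,0.359,0.012,0,-1.224,-0.288],[.2983,-.6055,.2266],[3.14158,-2.6e-5,2.02856]),
([.30905,.09324,-.08652,0,-1.39040,-.30468],[.54644,-.02687,.33686],[3.1414,6e-4,-3.13722]),
([-.30969,.22044,.06866,-.0078,-1.41788,.56168],[.50439,-.35971,.33624],[3.13567,.00507,-2.8908]),
([.339,-.291,-1.016,.598,-.248,-.814],[.5128,-.0429,.2479],[3.106,.651,-3.091]),
([0.2271,-0.0279,-0.1859,-0.0641,-1.3939,-0.1759],[0.4727,-0.0628,0.3379],[3.076,0.0073,-3.1013])]
s=telemetry.get_state();D.append((s['q'],s['eef_pos'],s['ee_rot']))
# model: Rz(q1) Ry(q2) Ry(-q3) Rx(s4 q4) Ry(-q5) Rx(s6 q6+c) with tool z along x
def fk(q,p,s4,s6):
    a0,h,L1,L2,e,d,Lt,c6=p
    E=Ro.from_euler
    R1=E('z',q[0]);R2=R1*E('y',q[1]);R3=R2*E('y',-q[2]);R4=R3*E('x',s4*q[3]);R5=R4*E('y',-q[4]);R6=R5*E('x',s6*q[5]+c6)
    w=R1.apply([a0,0,h])+R2.apply([0,d,L1])+R3.apply([L2,0,e]);pt=w+R5.apply([Lt,0,0])
    R=R6.as_matrix()@np.array([[0,0,1],[0,1,0],[-1,0,0]]).astype(float)
    return pt,Ro.from_matrix(R),w
best=None
for s4 in(1,-1):
 for s6 in(1,-1):
  for c0 in(0,1.57,3.14,-1.57):
   def res(p):
    o=[]
    for q,x,r in D:
      pt,R,_=fk(q,p,s4,s6);o+=list((pt-x))+list((R*Ro.from_euler('xyz',r).inv()).as_rotvec()*.1)
    return np.array(o+list((p-p0)*1e-4))
   p0=np.array([0,.4,.4,.4,0,-.19,.25,c0]);r=least_squares(res,p0)
   if best is None or r.cost<best[0]:best=(r.cost,s4,s6,r.x,r.fun)
print(best[:4]);print((best[4][:36]*1000).round(1).reshape(6,6))
E
```

```text
t: 23.08
eef_pos: [0.5045, -0.3607, 0.3456]
ee_rot: [-3.141, 0.001, -2.891]
force: [0.4, 1.8, -0.3]
width: 0.0296
shift [ 1.000e-02 -1.000e-01 -1.456e+01] rot [0.04 0.05 0.03] q [-0.306, 0.2178, 0.0823, 0.0004, -1.4344, 0.5568] [0.5045, -0.3607, 0.3456] [-3.1408, 0.0006, -2.8907]
(np.float64(0.0009199174388277219), -1, -1, array([ 1.74118855e-01,  1.52119504e-01,  5.63244638e-01,  2.85622926e-01,
        3.59314000e-02, -1.86378692e-01,  3.64302892e-01,  7.82323080e-06]))
[[  7.7  -0.4  25.2   0.    0.    0. ]
 [  0.1   5.7  -4.   -0.   -0.   -0. ]
 [ -2.7   6.4  -6.5  -0.    0.   -0. ]
 [  4.9 -25.6  -8.2   0.   -0.    0. ]
 [  5.6   5.6   4.3  -0.    0.   -0. ]
 [ -3.8   6.9 -10.8   0.   -0.   -0. ]]
```

```bash
cat > kin.py <<'E'
from dn import *
from scipy.optimize import least_squares
D=[([-0.825,0.359,0.012,0,-1.224,-0.288],[.2983,-.6055,.2266],[3.14158,-2.6e-5,2.02856]),
([.30905,.09324,-.08652,0,-1.39040,-.30468],[.54644,-.02687,.33686],[3.1414,6e-4,-3.13722]),
([-.30969,.22044,.06866,-.0078,-1.41788,.56168],[.50439,-.35971,.33624],[3.13567,.00507,-2.8908]),
([.339,-.291,-1.016,.598,-.248,-.814],[.5128,-.0429,.2479],[3.106,.651,-3.091]),
([0.2271,-0.0279,-0.1859,-0.0641,-1.3939,-0.1759],[0.4727,-0.0628,0.3379],[3.076,0.0073,-3.1013]),
([-0.306, 0.2178, 0.0823, 0.0004, -1.4344, 0.5568],[0.5045, -0.3607, 0.3456],[-3.1408, 0.0006, -2.8907])]
E=Ro.from_euler
def fk(q,p):
    a0,h,L1,x1,L2,e,d,o4y,o4z,Lt,o5y,o5z=p
    R1=E('z',q[0]);R2=R1*E('y',q[1]);R3=R2*E('y',-q[2]);R4=R3*E('x',-q[3]);R5=R4*E('y',-q[4]);R6=R5*E('x',-q[5])
    pt=R1.apply([a0,d,h])+R2.apply([x1,0,L1])+R3.apply([L2,0,e])+R4.apply([0,o4y,o4z])+R5.apply([Lt,o5y,o5z])
    return pt,Ro.from_matrix(R6.as_matrix()@np.array([[0,0,1],[0,1,0],[-1,0,0.]]))
def fit(w=3e-3,D=D):
    p0=np.array([0,.3,.45,0,.4,0,0,-.1,0,.25,0,0]);x=None
    def res(p): return np.concatenate([fk(q,p)[0]-x for q,x,_ in D]+[(p-p0)*w])
    return least_squares(res,p0),p0
E
python3 - <<'E'
from kin import *
for w in(3e-3,3e-4):
  r,_=fit(w);print(r.x.round(4),(r.fun[:18]*1000).round(1))
E
```

```text
[ 2.200e-03  1.994e-01  6.014e-01 -1.000e-04  4.625e-01 -1.400e-03
 -8.000e-04 -1.455e-01  7.000e-04  3.780e-01 -4.550e-02 -9.000e-04] [-0. -0.  0.  0.  0.  0.  0. -0.  0. -0.  0. -0. -0.  0. -0. -0.  0. -0.]
[ 2.200e-03  1.994e-01  6.015e-01 -1.000e-04  4.625e-01 -1.400e-03
 -8.000e-04 -1.455e-01  8.000e-04  3.780e-01 -4.550e-02 -1.000e-03] [-0. -0.  0.  0.  0.  0.  0. -0.  0. -0.  0. -0. -0.  0. -0. -0.  0. -0.]
```

```bash
cat >> kin.py <<'E'
P=fit()[0].x
lo=np.array([-3.07,-1.43,-1.02,-3.03,-3.05,-3.03]);hi=np.array([3.07,2.12,1.25,1.67,0,3.03])
def ik(pos,R,seeds):
    best=None
    for s in seeds:
        f=lambda q:(lambda a:np.concatenate([a[0]-pos,(a[1]*R.inv()).as_rotvec()*.3]))(fk(q,P))
        r=least_squares(f,np.clip(s,lo+.02,hi-.02),bounds=(lo+.01,hi-.01))
        m=np.min(np.minimum(r.x-lo,hi-r.x)[:5])
        if best is None or r.cost<best[0]-1e-9:best=(r.cost,r.x,m)
    return best
def scanner_tool(o,Rs,al,g,flip):
    """tool pose gripping across scanner y, tilt al(deg) about y"""
    a=np.radians(al);z=np.array([-np.sin(a),0,-np.cos(a)]);x=np.array([0,1.,0])*flip;M=np.stack([x,np.cross(z,x),z],1)
    return o+Rs.apply(np.array([0,0,g])+.019*z),Rs*Ro.from_matrix(M)
seeds=[[j1,.2,0,j4,-1.3,j6] for j1 in(-.3,.3) for j4 in(0,) for j6 in(-1.9,-.9,0,.9,1.9)]
cr=np.array([.5045,-.3617,.008]);Rc=E('z',14.4,degrees=True)
Rl=E('ZY',[2.8,-40],degrees=True);lab=np.array([.622,-.0205,.071])
E
python3 - <<'E'
from kin import *
for al in(0,15,25,32,40):
  for fl in(1,-1):
    out=[]
    for o,R in((cr,Rc),(cr+[0,0,.2],Rc),(lab+Rl.apply([0,0,.06]),Rl)):
      b=ik(*scanner_tool(o,R,al,.15,fl),seeds);out.append((round(np.sqrt(2*b[0])*1000,1),b[1].round(2).tolist(),round(b[2],2)))
    print(al,fl,*out,sep='\n  ')
E
```

```text
0
  1
  (np.float64(0.0), [-0.31, 0.34, -0.23, -0.0, -1.0, -1.01], np.float64(0.79))
  (np.float64(0.0), [-0.31, 0.22, 0.07, 0.0, -1.42, -1.01], np.float64(1.09))
  (np.float64(33.7), [0.37, -0.27, -1.01, 0.51, -0.25, -2.33], np.float64(0.01))
0
  -1
  (np.float64(0.0), [-0.31, 0.34, -0.23, 0.0, -1.0, 2.13], np.float64(0.79))
  (np.float64(0.0), [-0.31, 0.22, 0.07, 0.0, -1.42, 2.13], np.float64(1.09))
  (np.float64(33.7), [0.37, -0.27, -1.01, 0.51, -0.25, 0.81], np.float64(0.01))
15
  1
  (np.float64(0.0), [-0.24, 0.44, -0.15, 0.13, -1.21, -1.14], np.float64(0.87))
  (np.float64(0.0), [-0.24, 0.33, 0.15, 0.12, -1.62, -1.09], np.float64(1.1))
  (np.float64(0.0), [0.46, -0.2, -0.86, 0.34, -0.54, -2.24], np.float64(0.16))
15
  -1
  (np.float64(0.0), [-0.24, 0.44, -0.15, 0.13, -1.21, 2.0], np.float64(0.87))
  (np.float64(0.0), [-0.24, 0.33, 0.15, 0.12, -1.62, 2.05], np.float64(1.1))
  (np.float64(0.0), [0.46, -0.2, -0.86, 0.34, -0.54, 0.9], np.float64(0.16))
25
  1
  (np.float64(0.0), [-0.2, 0.53, -0.08, 0.19, -1.36, -1.2], np.float64(0.94))
  (np.float64(0.0), [-0.2, 0.41, 0.19, 0.19, -
[... 621 characters left out ...]
.0), [-0.18, 0.59, -0.04, 0.22, -1.46, 1.92], np.float64(0.98))
  (np.float64(0.0), [-0.18, 0.47, 0.22, 0.23, -1.83, 2.0], np.float64(1.03))
  (np.float64(0.0), [0.38, -0.03, -0.53, 0.06, -0.94, 1.2], np.float64(0.49))
40
  1
  (np.float64(0.0), [-0.16, 0.66, 0.01, 0.26, -1.57, -1.25], np.float64(1.03))
  (np.float64(0.0), [-0.16, 0.54, 0.25, 0.28, -1.92, -1.15], np.float64(1.0))
  (np.float64(0.0), [0.35, 0.06, -0.41, -0.0, -1.1, -1.87], np.float64(0.61))
40
  -1
  (np.float64(0.0), [-0.16, 0.66, 0.01, 0.26, -1.57, 1.89], np.float64(1.03))
  (np.float64(0.0), [-0.16, 0.54, 0.25, 0.28, -1.92, 1.99], np.float64(1.0))
  (np.float64(0.0), [0.35, 0.06, -0.41, -0.0, -1.1, 1.27], np.float64(0.61))
```

The fitted kinematics are exact. A 25° relative tilt is comfortable at both ends. I'll reinsert the scanner.

```bash
python3 -m inch '0.1 0 -0.1 -5 0 0 0;0.1 0 -0.1 -10 0 0 0;0.1 0 -0.1 -13 0 0 0;0.1 0 -0.1 -15 0 0 0;0.1 0 -0.1 -17 0 0 0;0.1 0 -0.1 -19 0 0 0;0.1 0 -0.1 -20 0 0 0;0.1 0 -0.1 -20.4 0 0 0;0.1 0 -0.1 -20.6 0 0 0;0.1 0 -0.1 -20.7 0 0 0;0.1 0 -0.1 -20.7 0 0 0'
```

```text
t: 24.45
eef_pos: [0.5049, -0.3618, 0.1393]
ee_rot: [-3.14, 0.002, -2.891]
force: [-0.5, -0.8, 0.5]
width: 0.0299
```

```bash
python3 -m inch '0.45 0 0 0 0 0 0;0.6 0 0 0 0 0 0;0.8 0 0 0 0 0 0;1 0 0 0 0 0 0;1 0 0 0 0 0 0;1 0 0 4 0 0 0;1 0 0 9 0 0 0;1 0 0 14 0 0 0;1 0 0 16 0 0 0;1 0 0 16 0 0 0'
cat > rel.py <<'E'
from kin import *
def rel(o,Rs,al,g=.15,fl=-1):
    s=telemetry.get_state();p,R=scanner_tool(np.array(o),Rs,al,g,fl);C=E('xyz',s['ee_rot'])
    print('tcp',p.round(4),'shift',((p-s['eef_pos'])*100).round(2),'rot',(R*C.inv()).as_rotvec(degrees=True).round(2))
E
python3 - <<'E'
from rel import *
W=cam('wrist');print([(np.round(r['location']),r['p'],onz(W,r['location'],.008)) for r in pinpoint('wrist','scanner')])
g=W['pixels'].mean(2).astype(int);c=proj(W,[.5045,-.3617,.198])[0].astype(int);print(c)
rel(cr+[0,0,.15],Rc,25);rel(cr+[0,0,.15],Rc,25,fl=1)
rel(cr+[0,0,.15],Rc,0)
save(W,'w5.png',(220,60,420,260),2)
E
```

```text
t: 25.7
eef_pos: [0.5055, -0.3621, 0.3013]
ee_rot: [-3.138, 0.005, -2.891]
force: [-0.5, -0.8, -0.0]
width: 0.0877
[(array([338., 326.]), 0.96, array([ 0.45061007, -0.21767814,  0.008     ])), (array([262.,  63.]), 0.78, array([ 0.60553904, -0.48781609,  0.008     ])), (array([323., 198.]), 0.6, array([ 0.50724658, -0.36459406,  0.008     ])), (array([257., 359.]), 0.6, array([ 0.53794118, -0.1480125 ,  0.008     ]))]
[324 244]
tcp [ 0.4967 -0.3637  0.2908] shift [-0.78 -0.22 -0.77] rot [14.09 23.93 88.48]
tcp [ 0.4967 -0.3637  0.2908] shift [-0.78 -0.22 -0.77] rot [-23.79  14.16 -88.42]
tcp [ 0.5045 -0.3617  0.289 ] shift [-0.01 -0.02 -0.94] rot [-4.000e-02  7.000e-02  9.003e+01]
```

View pics/w5.png

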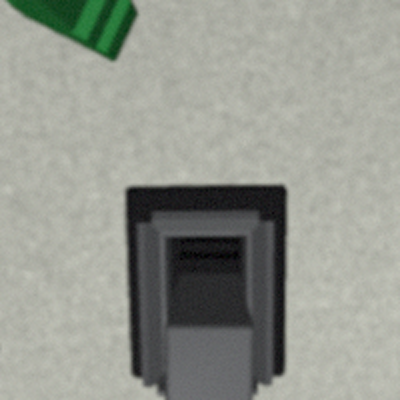

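The scanner is seated upright again with the cradle square. Now I'll turn and tilt above it.

```bash
python3 -m inch '1 0 0 1 1.4 2.4 8.8;1 0 0 2 2.8 4.8 17.7;1 0 0 2 4.2 7.2 26.5;1 0 0 2 5.6 9.6 35.4;1 0 0 2 7 12 44.2;1 -0.4 -0.1 2 8.5 14.4 53;1 -0.4 -0.1 2 9.9 16.8 61.9;1 -0.6 -0.1 2 11.3 19.1 70.8;1 -0.8 -0.2 2 12.7 21.5 79.6;1 -0.8 -0.2 2 14.1 23.9 88.5;1 -0.8 -0.2 1 14.1 23.9 88.5;1 -0.8 -0.2 0 14.1 23.9 88.5'
python3 - <<'E'
from rel import *
rel(cr,Rc,25);s=telemetry.get_state();print(np.round(s['q'],2))
E
```

```text
t: 27.3
eef_pos: [0.4963, -0.3633, 0.2968]
ee_rot: [2.705, 0.001, -1.323]
force: [-0.1, -0.0, -0.2]
width: 0.0875
tcp [ 0.4967 -0.3637  0.1408] shift [  0.04  -0.04 -15.6 ] rot [-0.04 -0.02  0.18]
[-0.2   0.43  0.12  0.18 -1.66  2.  ]
```

```bash
python3 -m inch '1 0 0 -5 0 0 0.2;1 0 0 -10 0 0 0.2;1 0 0 -13 0 0 0.2;1 0 0 -14.8 0 0 0.2;1 0 0 -15.4 0 0 0.2;1 0 0 -15.6 0 0 0.2;1 0 0 -15.6 0 0 0.2'
python3 -m inch '0.3 0 0 0 0 0 0;0.1 0 0 0 0 0 0;0.1 0 0 0 0 0 0;0.1 0 0 0 0 0 0;0.1 0 0 0 0 0 0;0.1 0 0 0 0 0 0;0.1 0 0 0 0 0 0;0.1 0 0 0 0 0 0' 55
```

```text
t: 28.18
eef_pos: [0.4969, -0.3635, 0.1418]
ee_rot: [2.707, -0.0, -1.319]
force: [0.2, 0.9, 0.1]
width: 0.0872
t: 29.18
eef_pos: [0.4969, -0.3635, 0.1417]
ee_rot: [2.707, -0.0, -1.319]
force: [0.3, 0.2, -1.3]
width: 0.0302
```

```bash
python3 -m inch '0.1 0 0 1 0 0 0;0.1 0 0 4 0 0 0;0.1 0 0 8 0 0 0;0.1 0 0 13 0 0 0;0.1 0 0 18 0 0 0;0.1 0 0 20 0 0 0;0.1 -1 6 20 0 0 -2;0.1 -2 12 20 0 0 -4;0.1 -3 18 20 0 0 -6;0.1 -4 24 20 0 0 -8;0.1 -4 28 20 0 0 -10;0.1 -4 28 20 0 0 -10'
python3 - <<'E'
from rel import *
s=telemetry.get_state()
n=Rl.apply([0,0,1])
rel(lab+n*.11,Rl,25,.151);rel(lab+n*.06,Rl,25,.151);print(s['force'],np.round(s['q'],2))
E
```

```text
t: 30.68
eef_pos: [0.4569, -0.0814, 0.3427]
ee_rot: [2.709, 0.001, -1.491]
force: [1.0, -1.2, -1.5]
width: 0.0298
tcp [ 0.4593 -0.0285  0.2526] shift [ 0.24  5.3  -9.01] rot [  2.53 -39.73  -1.72]
tcp [ 0.4914 -0.0269  0.2143] shift [  3.45   5.45 -12.84] rot [  2.53 -39.73  -1.72]
[ 0.9955452  -1.15516349 -1.53491772] [ 0.2   0.23  0.03 -0.05 -1.81  1.45]
```

```bash
python3 -m inch '0.1 0 1 0 0.5 -8 -0.3;0.1 0 2 0 1 -17 -0.7;0.1 0 3 -1 1.6 -26 -1.1;0.1 0.1 4 -3 2.1 -34 -1.5;0.1 0.2 5 -5 2.5 -39.7 -1.7;0.1 0.2 5.3 -7 2.5 -39.7 -1.7;0.1 0.2 5.3 -9 2.5 -39.7 -1.7;0.1 0.2 5.3 -9 2.5 -39.7 -1.7;0.1 0.2 5.3 -9 2.5 -39.7 -1.7'
python3 - <<'E'
from rel import *
n=Rl.apply([0,0,1]);rel(lab+n*.06,Rl,25,.151)
T=cam('top');S=cam('scene');W=cam('wrist');print(regions_of('scene','scanner')[0]['bbox'])
a=cv2.resize(S['pixels'][120:300,260:460],(400,360),interpolation=2);b=cv2.resize(W['pixels'],(400,300));b=np.vstack([b,np.zeros((60,400,3),np.uint8)])
cv2.imwrite('pics/c6.png',np.hstack([a,b])[:,:,::-1])
E
```

```text
t: 31.8
eef_pos: [0.4594, -0.0287, 0.2538]
ee_rot: [-2.879, -0.001, -1.522]
force: [-0.0, -0.2, -1.4]
width: 0.0299
tcp [ 0.4914 -0.0269  0.2143] shift [ 3.21  0.19 -3.95] rot [0.05 0.02 0.01]
[306.9, 112.6, 346.7, 203.3]
```

View pics/c6.png

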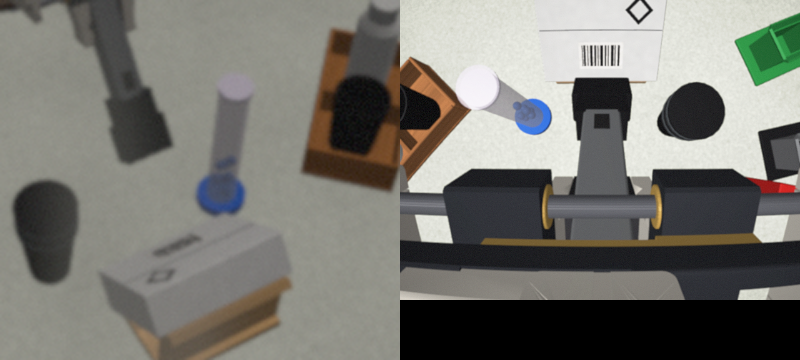

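The bottle stands in the tray. The scanner is held leaning, its head at wrist (322,170) full-res under the label at (321,88), and both neighbours are clear. I'll compare predicted and seen pixels.

```bash
python3 - <<'E'
from rel import *
W=cam('wrist');s=telemetry.get_state();M=E('xyz',s['ee_rot']);a=np.radians(25)
# scanner frame from tool
z=np.array([-np.sin(a),0,-np.cos(a)]);x=np.array([0,-1.,0]);Mt=Ro.from_matrix(np.stack([x,np.cross(z,x),z],1))
Rs=M*Mt.inv();o=np.array(s['eef_pos'])-Rs.apply(np.array([0,0,.151])+.019*z)
f=lambda v:proj(W,o+Rs.apply(v))[0].round(1).tolist()
print('pred nose far edge',f([.015,-.028,0]),f([.015,.028,0]),'near',f([-.015,-.028,0]),f([-.015,.028,0]),'head top near',f([-.015,-.028,.04]),f([-.015,.028,.04]))
print('label pred',proj(W,lab)[0],[proj(W,lab+Rl.apply(v))[0].round(1).tolist() for v in([-.019,-.031,0],[-.019,.031,0],[.019,-.031,0],[.019,.031,0])])
g=cv2.GaussianBlur(W['pixels'].mean(2),(0,0),.7)
print('col 322 rows 100-225',g[100:226:3,322].astype(int).tolist())
print('row 150',g[150,260:390:2].astype(int).tolist())
r=regions_of('wrist','label');print([(q['bbox'],q['p']) for q in r],[(q['location'],q['p']) for q in pinpoint('wrist','label')])
h=W['pixels'].mean(2);sub=h[62:112,280:365];ys,xs=np.nonzero(sub<110);print('dark',xs.min()+280,xs.max()+280,ys.min()+62,ys.max()+62)
# bar end lines
gb=cv2.GaussianBlur(h,(0,0),sigmaX=5,sigmaY=.6);T=[];B=[];cs=np.arange(298,345)
for c in cs:
    p=gb[60:120,c];m=28;d=np.median(p[20:35])
    i=m
    while p[i]<(d+p[5:15].max())/2:i-=1
    T.append(60+i+.5)
    i=m
    while p[i]<(d+p[m:m+25].max())/2:i+=1
    B.append(60+i-.5)
for q in(T,B):
    k=np.polyfit(cs,q,1);yaw=.05
    for _ in range(6):
        R=E('ZY',[yaw,-np.radians(40)]);n=R.apply([0,0,1]);P2=[]
        for c in(298,344):
            C,d=ray(W,(c,np.polyval(k,c)));P2.append(C+d*(n@(lab-C))/(n@d))
        v=P2[1]-P2[0];v*=np.sign(v[1]);yaw=np.arctan2(-v[0],v[1])
    print('yaw',np.degrees(yaw),k,np.mean(P2,0))
E
```

```text
pred nose far edge [364.7, 122.2] [277.7, 122.3] near [362.0, 163.6] [280.6, 163.6] head top near [367.1, 195.4] [275.3, 195.5]
label pred [321.5109102   88.46695643] [[355.6, 109.2], [287.6, 109.2], [357.6, 66.7], [285.3, 66.8]]
col 322 rows 100-225 [45, 63, 228, 234, 227, 226, 227, 227, 119, 21, 25, 25, 26, 25, 24, 23, 28, 27, 24, 26, 24, 26, 25, 27, 26, 75, 95, 78, 32, 31, 32, 31, 30, 32, 32, 63, 95, 95, 97, 97, 96, 96]
row 150 [230, 230, 228, 228, 226, 225, 225, 169, 53, 29, 29, 31, 28, 28, 26, 29, 27, 29, 27, 28, 27, 26, 27, 28, 28, 26, 27, 25, 25, 28, 27, 25, 26, 28, 27, 27, 27, 29, 29, 29, 28, 28, 26, 27, 27, 25, 28, 27, 25, 27, 26, 27, 27, 27, 30, 96, 216, 231, 227, 227, 229, 231, 231, 227, 225]
[([285.1, 66.1, 356.7, 108.1], 0.64)] [([321.0, 87.4], 0.84)]
dark 294 350 73 104
yaw 2.7457007213889653 [6.27962955e-17 7.15000000e+01] [ 0.63337089 -0.01953184  0.08056928]
yaw 2.7476747588941888 [-1.91505102e-16  1.04500000e+02] [ 0.61079085 -0.02055448  0.06160303]
```

```bash
python3 - <<'E'
from rel import *
W=cam('wrist');s=telemetry.get_state();M=E('xyz',s['ee_rot'])
g=cv2.GaussianBlur(W['pixels'].mean(2),(0,0),.7)
for al,dg in((25,0),(24,0),(26,0),(25,.003)):
    a=np.radians(al);z=np.array([-np.sin(a),0,-np.cos(a)]);x=np.array([0,-1.,0]);Rs=M*Ro.from_matrix(np.stack([x,np.cross(z,x),z],1)).inv()
    b=np.radians(25);o=np.array(s['eef_pos'])-M.apply([0,0,.019])-Rs.apply([0,0,.151+dg])
    f=lambda *v:proj(W,o+Rs.apply(v))[0].round(1).tolist()
    print(al,dg,'far nose',f(.015,0,0),'far z.04',f(.015,0,.04),'near .07',f(-.015,0,.07),'near nose',f(-.015,0,0),'.04 sides',f(-.015,-.028,.04),f(.015,-.028,.04),f(.015,.028,.04),'.07',f(-.015,-.022,.07),f(-.015,.022,.07),f(.015,-.022,.07))
for r in range(126,215,6):
    d=np.nonzero(g[r,250:400]<125)[0];print(r,d.min()+250,d.max()+250,end=' | ')
print(g[165:215:2,322].astype(int),g[165:225:2,300].astype(int))
E
```

```text
25 0 far nose [321.3, 122.0] far z.04 [321.1, 150.5] near .07 [321.1, 225.1] near nose [321.4, 163.4] .04 sides [367.2, 195.3] [370.7, 150.6] [271.5, 150.7] .07 [361.0, 225.1] [281.2, 225.1] [364.5, 177.8]
24 0 far nose [321.3, 125.7] far z.04 [321.1, 153.4] near .07 [321.1, 227.4] near nose [321.4, 167.0] .04 sides [367.0, 198.2] [370.4, 153.5] [271.8, 153.6] .07 [360.9, 227.4] [281.4, 227.5] [364.3, 180.0]
26 0 far nose [321.3, 118.3] far z.04 [321.1, 147.6] near .07 [321.1, 222.8] near nose [321.4, 159.8] .04 sides [367.4, 192.4] [371.0, 147.7] [271.2, 147.8] .07 [361.1, 222.8] [281.1, 222.8] [364.7, 175.7]
25 0.003 far nose [321.3, 120.1] far z.04 [321.1, 148.1] near .07 [321.1, 221.8] near nose [321.4, 161.3] .04 sides [366.8, 192.6] [370.2, 148.2] [272.0, 148.3] .07 [360.6, 221.8] [281.7, 221.9] [364.0, 174.8]
126 280 365 | 132 278 367 | 138 278 367 | 144 276 369 | 150 275 370 | 156 275 370 | 162 276 370 | 168 276 369 | 174 277 368 | 180 277 368 | 186 277 367 | 192 279 366 | 198 282 363 | 204 282 363 | 210 283 362 | [26 26 26 25 29 49 71 94 78 35 31 32 33 32 32 32 34 32 32 34 62 93 96 95
 97] [27 24 25 25 21 27 65 95 97 97 98 97 96 96 98 98 97 97 97 97 97 98 97 96
 97 97 95 97 98 97]
```

Predicted and seen pixels agree to about 2 px for the scanner and under 1 px for the label, which is within the 2 mm calibration. I'll advance to the 6 cm pose.

```bash
python3 -m inch '0.1 0.8 0.1 -1 0 0 0;0.1 1.6 0.1 -2 0 0 0;0.1 2.4 0.2 -3 0 0 0;0.1 3 0.2 -3.7 0 0 0;0.1 3.2 0.2 -3.95 0 0 0;0.1 3.2 0.2 -3.95 0 0 0;0.1 3.2 0.2 -3.95 0 0 0;0.1 3.2 0.2 -3.95 0 0 0'
python3 - <<'E'
from rel import *
n=Rl.apply([0,0,1]);rel(lab+n*.06,Rl,25,.151)
s=telemetry.get_state();print(s['force'],s['qd'].round(3) if hasattr(s['qd'],'round') else s['qd'])
E
```

```text
t: 33.2
eef_pos: [0.4911, -0.0263, 0.2138]
ee_rot: [-2.879, -0.0, -1.522]
force: [0.4, -0.3, -0.6]
width: 0.0295
tcp [ 0.4914 -0.0269  0.2143] shift [ 0.04 -0.06  0.05] rot [ 0.01  0.03 -0.01]
[ 0.41875778 -0.30925164 -0.55454352] [-0.001 -0.001  0.001 -0.     0.    -0.002]
```

```bash
H='0.1 0 0 0 0 0 0'; python3 -m inch '0.1 0 0 0 0 0 0;0.1 0 0 0 0 0 0;0.1 0 0 0 0 0 0;0.1 0 0 0 0 0 0;0.1 0 0 0 0 0 0;0.1 0 0 0 0 0 0;0.1 0 0 0 0 0 0;0.1 0 0 0 0 0 0;0.1 0 0 0 0 0 0;0.1 0 0 0 0 0 0;0.1 0 0 0 0 0 0;0.1 0 0 0 0 0 0'
python3 -m inch '0.1 0 0 0 0 0 0;0.1 0 0 0 0 0 0;0.1 0 0 0 0 0 0;0.1 0 0 0 0 0 0;0.1 0 0 0 0 0 0;0.1 0 0 0 0 0 0;0.1 0 0 0 0 0 0;0.1 0 0 0 0 0 0;0.1 0 0 0 0 0 0;0.1 0 0 0 0 0 0;0.1 0 0 0 0 0 0;0.1 0 0 0 0 0 0'
python3 - <<'E'
from rel import *
W=cam('wrist');s=telemetry.get_state();g=cv2.GaussianBlur(W['pixels'].mean(2),(0,0),.7)
print([np.round(q['location'],1) for q in pinpoint('wrist','scanner')][:3])
for c in(300,322,345): print(c,g[90:190:2,c].astype(int).tolist())
M=E('xyz',s['ee_rot']);a=np.radians(25);z=np.array([-np.sin(a),0,-np.cos(a)]);x=np.array([0,-1.,0]);Rs=M*Ro.from_matrix(np.stack([x,np.cross(z,x),z],1)).inv()
o=np.array(s['eef_pos'])-M.apply([0,0,.019])-Rs.apply([0,0,.151]);print('nose',o,'dist',(o-lab)@Rl.apply([0,0,1]))
print('label ctr',proj(W,lab),'nose far',proj(W,o+Rs.apply([.015,0,0])),proj(W,o+Rs.apply([.015,0,.07])))
E
```

```text
t: 34.7
eef_pos: [0.491, -0.0264, 0.2138]
ee_rot: [-2.879, -0.0, -1.522]
force: [-0.3, -0.1, -1.7]
width: 0.0298
t: 36.2
eef_pos: [0.491, -0.0264, 0.2138]
ee_rot: [-2.879, -0.0, -1.522]
force: [-0.6, -0.8, -1.5]
width: 0.0297
[]
300 [234, 224, 224, 223, 222, 221, 221, 225, 228, 231, 225, 216, 214, 213, 205, 207, 201, 109, 28, 24, 26, 27, 25, 25, 24, 24, 24, 22, 22, 27, 29, 25, 26, 25, 25, 26, 25, 26, 26, 24, 25, 26, 53, 93, 98, 98, 98, 99, 99, 99]
322 [157, 58, 50, 49, 51, 50, 51, 51, 52, 51, 49, 51, 55, 62, 61, 62, 61, 35, 22, 26, 23, 25, 24, 25, 26, 24, 23, 24, 22, 26, 30, 26, 26, 25, 23, 25, 24, 26, 26, 25, 25, 26, 55, 91, 98, 95, 56, 33, 35, 33]
345 [190, 151, 150, 158, 165, 166, 172, 186, 177, 170, 181, 198, 183, 178, 184, 183, 170, 92, 29, 25, 27, 26, 25, 26, 26, 27, 26, 27, 27, 25, 27, 26, 22, 26, 26, 25, 25, 27, 27, 25, 25, 26, 55, 92, 96, 97, 98, 96, 97, 98]
nose [ 0.58312675 -0.02185445  0.11654719] dist 0.05989112001682492
label ctr [[322.16874346 108.69945289]] nose far [[321.24202378 121.83774021]] [[320.9092693  177.64455583]]
```

Held for over 3 s: nose computed 59.9 mm from the label, no motion. Now back off and return.

```bash
python3 -m inch '0.1 -1 -0.1 1.2 0 0 0;0.1 -2.2 -0.2 2.7 0 0 0;0.1 -3.2 -0.2 5 0 8 0;0.1 -3.3 -0.5 8 -0.5 17 0.3;0.1 -3.4 -1 11 -1 26 0.7;0.1 -3.4 -3 13 -2 34 1.2;0.1 -3.4 -5.5 13 -2.5 39.7 1.7;0.1 -3.4 -5.5 13 -2.5 39.7 1.7;0.1 -3.4 -5.5 13 -2.5 39.7 1.7'
python3 -c "
from rel import *
rel(cr+[0,0,.2],Rc,25,.151)"
```

```text
t: 37.42
eef_pos: [0.4569, -0.0813, 0.3442]
ee_rot: [2.711, 0.001, -1.491]
force: [-0.6, -0.5, -1.2]
width: 0.0296
tcp [ 0.4967 -0.3637  0.3418] shift [  3.98 -28.24  -0.25] rot [-0.09  0.32  9.85]
```

```bash
python3 -m inch '0.1 0.5 -5 0 0 0 2;0.1 1 -10 0 0 0 4;0.1 2 -15 0 0 0.1 6;0.1 3 -20 0 0 0.2 8;0.1 3.5 -24 0 0 0.3 9;0.1 4 -27 0 -0.1 0.3 9.8;0.1 4 -28.2 0 -0.1 0.3 9.8;0.1 4 -28.2 0 -0.1 0.3 9.8;0.1 4 -28.2 0 -0.1 0.3 9.8;0.1 4 -28.2 0 -0.1 0.3 9.8'
python3 - <<'E'
from rel import *
rel(cr,Rc,25,.151)
W=cam('wrist');s=telemetry.get_state();g=cv2.GaussianBlur(W['pixels'].mean(2),(0,0),.7)
for c in(300,322,345): print(c,g[110:200:2,c].astype(int).tolist())
S=cam('scene');T=cam('top')
# handle direction from scene/top mask of held scanner
for n in('scene','top'):
  print(n,[(r['bbox'],round(r['p'],2)) for r in regions_of(n,'scanner')[:4]])
f=W;print('rim pred',[proj(W,np.array([.505,-.3615,0])+Rc.apply([x,y,.077])).round(0).tolist() for x in(-.0305,.0305) for y in(-.0435,.0435)])
save(W,'w7.png')
E
```

```text
t: 38.67
eef_pos: [0.4971, -0.3623, 0.3448]
ee_rot: [2.707, -0.0, -1.319]
force: [0.7, 0.3, -1.2]
width: 0.0294
tcp [ 0.4967 -0.3637  0.1418] shift [ -0.04  -0.14 -20.3 ] rot [ 0.01  0.08 -0.02]
300 [123, 209, 230, 232, 233, 235, 216, 97, 19, 17, 18, 20, 23, 20, 21, 21, 20, 21, 19, 23, 20, 22, 19, 20, 18, 20, 18, 21, 19, 19, 19, 24, 50, 74, 75, 73, 76, 72, 76, 74, 75, 76, 76, 77, 74]
322 [134, 220, 238, 233, 232, 235, 223, 114, 19, 17, 20, 19, 22, 20, 22, 20, 21, 19, 21, 22, 21, 20, 17, 18, 20, 21, 21, 18, 20, 21, 21, 22, 46, 72, 75, 66, 37, 23, 25, 26, 25, 27, 25, 26, 27]
345 [144, 224, 233, 231, 233, 237, 226, 118, 22, 16, 20, 22, 19, 20, 20, 22, 19, 22, 19, 24, 23, 23, 20, 19, 18, 22, 20, 21, 21, 21, 20, 21, 46, 72, 75, 73, 74, 73, 73, 74, 73, 74, 74, 73, 75]
scene [([150.7, 163.7, 189.3, 231.2], 0.94), ([121.6, 285.8, 160.2, 347.3], 0.93), ([222.7, 177.6, 252.5, 243.7], 0.76)]
top [([458.5, 267.6, 497.5, 285.7], 0.57)]
rim pred [[[368.0, 112.0]], [[278.0, 112.0]], [[372.0, 47.0]], [[274.0, 47.0]]]
```

No slip: the head edges are at the same pixels as before. Inserting.

```bash
python3 -m inch '0.1 0 -0.1 -4 0 0.1 0;0.1 0 -0.1 -8 0 0.1 0;0.1 0 -0.1 -11 0 0.1 0;0.1 0 -0.1 -13 0 0.1 0;0.1 0 -0.1 -15 0 0.1 0;0.1 0 -0.1 -17 0 0.1 0;0.1 0 -0.1 -18.5 0 0.1 0;0.1 0 -0.1 -19.5 0 0.1 0;0.1 0 -0.1 -20 0 0.1 0;0.1 0 -0.1 -20.2 0 0.1 0;0.1 0 -0.1 -20.3 0 0.1 0;0.1 0 -0.1 -20.3 0 0.1 0'
```

```text
t: 40.42
eef_pos: [0.4972, -0.364, 0.1417]
ee_rot: [2.705, -0.0, -1.32]
force: [0.6, 0.1, -1.2]
width: 0.0301
```

```bash
python3 -m inch '0.1 0 0 -0.05 0 0 0;0.1 0 0 -0.1 0 0 0;0.1 0 0 -0.1 0 0 0;0.1 0 0 -0.1 0 0 0'
```

```text
t: 40.92
eef_pos: [0.4973, -0.3641, 0.1417]
ee_rot: [2.705, -0.001, -1.32]
force: [-0.9, 2.3, 5.0]
width: 0.0298
```

Contact with the floor of the cradle (+5 N, no further descent). I'll release gently and rise vertically.

```bash
python3 -m inch '0.4 0 0 0 0 0 0;0.5 0 0 0 0 0 0;0.7 0 0 0 0 0 0;1 0 0 0 0 0 0;1 0 0 0 0 0 0;1 0 0 0 0 0 0;1 0 0 3 0 0 0;1 0 0 8 0 0 0;1 0 0 13 0 0 0;1 0 0 18 0 0 0;1 -3 0 20 0 0 0;1 -8 0 20 0 0 0'
python3 -m inch '1 -4 -2 0 0 0 0;1 -4 -5 0 0 0 0;1 -4 -5 0 0 0 0;1 -4 -5 0 0 0 0'
python3 - <<'E'
from rel import *
S=cam('scene');T=cam('top');W=cam('wrist')
print(telemetry.get_state()['eef_pos'])
for n,o in(('scene','bottle'),('scene','cylinder'),('scene','cups'),('scene','cup'),('top','cylinder'),('top','cups'),('top','cup'),('top','bottle')):
  print(n,o,[(np.round(r['location']).tolist(),round(r['p'],2)) for r in pinpoint(n,o)][:2])
a=cv2.resize(S['pixels'][160:320,110:310],(400,320),interpolation=2);b=cv2.resize(S['pixels'][100:260,290:490],(400,320),interpolation=2)
c=cv2.resize(W['pixels'],(373,280));d=cv2.resize(T['pixels'][215:330,140:315],(427,280),interpolation=2)
im=np.vstack([np.hstack([a,b]),np.hstack([c,d])]);cv2.imwrite('pics/end.png',im[:,:,::-1])
X=lambda z:np.array([.5045,-.3617,z])
print('handle top pred scene',proj(S,X(.198)),'seen r:',[(r['bbox'],round(r['p'],2)) for r in regions_of('scene','scanner')[:4]])
E
```

```text
t: 42.42
eef_pos: [0.4178, -0.3643, 0.3427]
ee_rot: [2.707, -0.002, -1.319]
force: [0.9, 0.5, 0.8]
width: 0.0876
t: 42.92
eef_pos: [0.3778, -0.4141, 0.3425]
ee_rot: [2.707, -0.002, -1.319]
force: [-0.1, 0.1, -0.4]
width: 0.0873
[ 0.37817168 -0.41379249  0.34262176]
scene bottle [([438.0, 164.0], 0.68), ([338.0, 252.0], 0.38)]
scene cylinder [([370.0, 220.0], 0.8), ([188.0, 274.0], 0.38)]
scene cups [([282.0, 248.0], 0.76)]
scene cup [([436.0, 192.0], 0.93)]
top cylinder [([283.0, 264.0], 0.9)]
top cups [([364.0, 265.0], 0.64)]
top cup [([209.0, 264.0], 0.64)]
top bottle [([181.0, 291.0], 0.82)]
handle top pred scene [[172.25149446 224.38140883]] seen r: [([164.4, 217.5, 199.5, 272.1], 0.97), ([220.8, 177.1, 251.6, 241.9], 0.81), ([122.8, 283.3, 159.6, 348.2], 0.58)]
```

View pics/end.png

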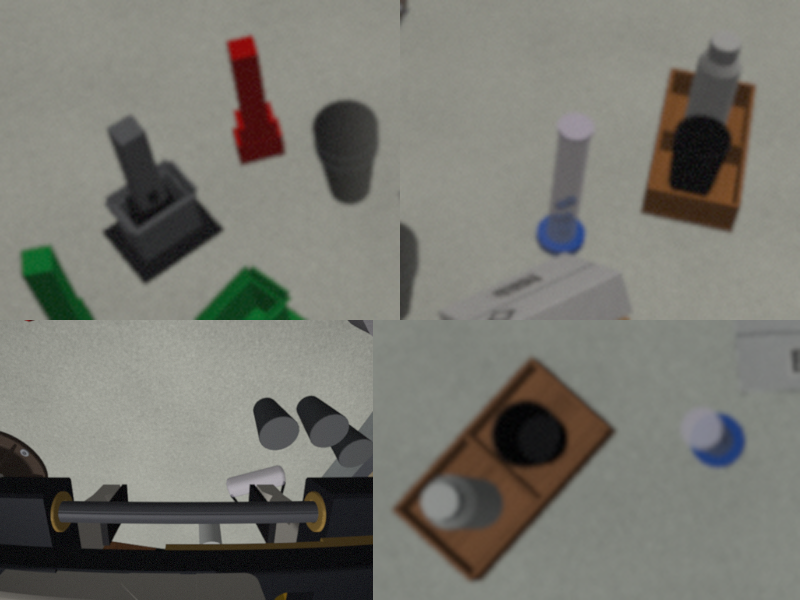

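The final view shows the scanner standing fully down in the grey cradle, with its handle top where predicted. The bottle is upright in its compartment beside the cup, the cylinder and cups are standing, and the gripper is clear.

```bash
python3 -c "
from station import arm
print(arm.job_done())"
```

```text
the job is handed in; nothing more can be done
None
```

I moved the bottle upright into the tray's empty compartment, scanned the label, put the scanner back in its cradle and handed the job in at about 43 s. No verdict was reported.

- **Extra step:** my first grip on the scanner couldn't reach the scan pose because joint 3 hit its range limit. I put the scanner back in its cradle once and gripped it again across its wide side, tilted 25°.
- **Scan:** I held it still for more than 3 s. The nose was about 59.9 mm from the label, calculated from the arm's measured pose and the label position found in the wrist camera. It was within about 1 mm of the aim point and square to the label.
- **Disagreements:** scanner edges in the wrist picture were up to 2–4 px from prediction, which could mean about 1° of tilt. The top and scene cameras put the label 2–5 mm to one side of the wrist camera's estimate. I kept the wrist estimate, since the other two views were coarser.
- **Final checks:**
  - The scanner pressed on the cradle floor before I released it, and its handle top was where I predicted.
  - The bottle stood upright beside the cup, with the cylinder and cups standing. Network positions for the cylinder, cups and cup moved by up to 5 px between pictures, in no common direction, which I read as network scatter.
  - The gripper was touching nothing.

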